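# Square the stack of test plates under the microscope and switch on its lamp

### The job

Lay the loose aluminium plate from the wooden rest on top of the untidy stack of three metal plates under the microscope, then tap the stack gently until all four plates lie edge to edge against the three orange pins. Then turn the lamp selector by one click to the green dot, not past it to red. Do not squeeze the stack, and leave the microscope's head and everything else on the bench alone.

Things in the scene. Friction and masses are not known exactly. Their poses are not given: they have to be found in the camera images.
- plate_steel: dark steel test plate, 50 mm (its x) x 90 mm (its y) x 6 mm, 0.09 to 0.22 kg; bottom of the untidy stack on the stage; origin at the centre of its underside
- plate_brass: brass test plate, 50 mm (its x) x 90 mm (its y) x 6 mm, 0.09 to 0.22 kg; second in the stack; origin at the centre of its underside
- plate_copper: copper test plate, 50 mm (its x) x 90 mm (its y) x 6 mm, 0.09 to 0.22 kg; top of the stack of three at the start; origin at the centre of its underside
- plate_alu: bright aluminium test plate, 50 mm (its x) x 90 mm (its y) x 6 mm, 0.09 to 0.22 kg; the loose plate; at the start it lies level on the wooden rest; origin at the centre of its underside
- stage: white boom microscope, fixed; origin on the table. Slab: x from -80 to +120 mm, y from -90 to +140 mm, top at z 20 mm; on it a grey pad 46 x 86 mm centred on x 0, y 0, top at z 28 mm, carries the stack. Three orange pins, 8 mm in diameter, reach up to z 58 mm: two at x +29, y -30 and +30 (for the plates' far long edge), one at x 0, y +49 (for their short edge)
- ring_lamp (a point): centre of the underside of the microscope's round black ring lamp (radius 36 mm), at x +10, y +18, z 180 mm in the stage's frame: it overhangs the stack. Over it the white head, radius 40 mm, a blue camera on top up to z 431 mm, eyepieces towards the stage's +x
- post (a point): foot of the microscope's steel post (radius 11 mm, black foot of radius 28 mm, 370 mm tall), at x +85, y +110, z 20 mm in the stage's frame; from it a boom runs to the head at z 272 to 308 mm
- home (a point): point on the pad's top (x 0, y 0, z 28 mm in the stage's frame, same axes) where the centre of a squared stack lies: plates against all three pins, long side along y
- rest: fixed pale wooden bar, 32 mm (x) x 110 mm (y) x 14 mm high, the aluminium plate lies across its top, overhanging 9 mm at both long sides; origin at the centre of its underside
- lampbox: fixed grey lamp control box, 120 mm (x) x 100 mm (y) x 50 mm high, origin at the centre of its underside; the selector knob is in the middle of its top, its axis upright. Dots on the top 36 mm from the axis: white towards the box's +x, green 40 degrees clockwise from it (seen from above), red 80 degrees clockwise
- selector (a joint): selector knob of the lamp, radians, growing clockwise seen from above; it clicks into detents at 0 (pointer to the white dot), 0.7 (green) and 1.4 (red)
- selector_grip (a point): middle of the knob's grip bar, on the axis, 11 mm under its top; the bar is 44 mm long, 14 mm thick and 24 mm high on a disc of 21 mm radius and carries a white pointer line; the point turns with the knob and its x lies along the bar towards the pointer
- dropper0: an amber dropper bottle with a black cap, 32 mm wide, 92 mm tall, upright; origin at the centre of its underside
- dropper1: a like amber dropper bottle
- dropper2: a like amber dropper bottle, standing on the microscope's stage beside the stack
- mortar: a white porcelain mortar, 90 mm wide, 50 mm tall; origin at the centre of its underside
- spotplate: a white porcelain spot plate, 100 x 75 x 12 mm; origin at the centre of its underside
- dish: a small white dish, 40 mm wide, 16 mm tall, standing on the microscope's stage; origin at the centre of its underside
- jar: a jar with a white lid, 52 mm wide, 60 mm tall; origin at the centre of its underside

How it is judged:
On the way, in this order (a step that is already met when the one before it is completed fails the run):
1. the aluminium plate lies flat on top of the copper plate, its centre within 30 mm of the squared place, let go by the fingers (z of plate_alu in the frame of home between 0.0155 and 0.0205 m and horizontal distance between plate_alu and home below 0.03 m and angle between plate_alu's own z axis and vertical below 0.05 rad and contact force between plate_alu and plate_copper above 0.2 N and contact force between the fingers and plate_alu below 0.2 N), for 0.2 s.
2. all four plates are squared: stacked flat in order, aluminium on top, each within 2.5 mm of the squared place against the three pins along both edges and within 0.04 rad in angle (x of plate_steel in the frame of home between -0.0025 and 0.0025 m and y of plate_steel in the frame of home between -0.0025 and 0.0025 m and angle between the x axis of each of plate_steel, plate_brass, plate_copper, plate_alu and the x axis of home, either way round below 0.04 rad and z of plate_steel in the frame of home between -0.0025 and 0.0025 m and angle between each of plate_steel, plate_brass, plate_copper, plate_alu's own z axis and vertical below 0.05 rad and x of plate_brass in the frame of home between -0.0025 and 0.0025 m and y of plate_brass in the frame of home between -0.0025 and 0.0025 m and z of plate_brass in the frame of home between 0.0035 and 0.0085 m and x of plate_copper in the frame of home between -0.0025 and 0.0025 m and y of plate_copper in the frame of home between -0.0025 and 0.0025 m and z of plate_copper in the frame of home between 0.0095 and 0.0145 m and x of plate_alu in the frame of home between -0.0025 and 0.0025 m and y of plate_alu in the frame of home between -0.0025 and 0.0025 m and z of plate_alu in the frame of home between 0.0155 and 0.0205 m), for 0.2 s.
3. the lamp selector rests at the green dot, between 0.55 and 0.85 rad (value of joint selector between 0.55 and 0.85 rad and velocity of joint selector between -0.05 and 0.05 rad/s), for 0.2 s.
At the end, for the whole second after the job is handed in: The four plates lie flat and at rest in the order steel, brass, copper, aluminium from below, each within 2.5 mm of the squared place against the three pins along both edges and within 0.04 rad in angle, and the lamp selector rests in the detent at the green dot (0.55 to 0.85 rad) (all of step 2 and all of step 3 and linear speed of each of plate_steel, plate_brass, plate_copper, plate_alu below 0.01 m/s); the robot touches nothing.
It fails at once if the fingers press on the steel, brass or copper plate with more than 30 N (contact force between the fingers and plate_steel above 30 N or contact force between the fingers and plate_brass above 30 N or contact force between the fingers and plate_copper above 30 N).
It fails at once if the robot bears on the microscope (head, post, pins or slab) with more than 8 N (contact force between any of the arm, the fingers and stage above 8 N).
It fails at once if the selector is turned past the green dot, beyond 1.15 rad (value of joint selector above 1.15 rad).
It fails at once if a bottle, the jar, the mortar, the spot plate or the dish is moved by more than 15 mm or tipped (distance of any of dropper0, dropper1, dropper2, mortar, spotplate, dish, jar from where it was at the start of the episode above 0.015 m or angle between any of dropper0, dropper1, dropper2, mortar, spotplate, dish, jar's own z axis and vertical above 0.3 rad).
It also fails if it takes over 70 s, if anything falls off the work surface, if the arm or the gripper's body presses on something with over 40 N, if the wrist force passes 120 N, or if a joint passes its speed limit or range.

### The arm

A 6-joint arm with a two-finger parallel gripper is mounted at the origin on the work surface. World frame = base frame: x ahead of the robot, y to its left, z up, the work surface at z = 0. Lengths are in m, angles in rad, forces in N, time in s.
With the tool pointing down it reaches from about 0.35 to 0.725 m from the base axis. Payload 4.3 kg.
Tool frame: the origin (TCP) lies where the fingers leave the gripper's body, on its centre line; the fingertips stand 73 mm ahead of it and the grasp point (between the pads) lies 54 mm ahead of it; z points along the fingers, y is the line along which they close (so a half turn about z gives the same grasp; the last joint's range is limited). The gripper opens to 85 mm and grips with 20 to 120 N. Pads are 22 mm wide; open, the fingers measure 114 mm over their backs; the gripper's body (76 mm by 85 mm) begins 54 mm behind the grasp point. The pads swing forward as they close: fully open they stand 13 mm farther back than shut.
Start: joints at [-1.456, 0.377, 0.081, 1.274, 0, 1.46], TCP at [0.128, -0.561, 0.304] pointing down, gripper open.
Joint ranges: [-2.72, 2.72], [-0.84, 1.66], [-1.02, 1.22], [-1.77, 2.12], [-1.37, 1.28], [-3.14, 3.14]. Speed limits (rad/s): [2.57, 2.57, 3.14, 3.14, 3.14, 3.14].

### API

Orientations are given as a unit quaternion [x, y, z, w].
In Python, from bench import manip gives the robot as it stands.
- The arm moves only by the tool jog_arm, never from a script. Its argument "moves" is a list of rows, each a list of 7 numbers: the shift along the tool's x, y, z in cm, then the turn, a rotation vector about the tool's x, y, z in degrees, then the finger opening in cm, from 0 to 8.54. A call has 1 to 20 rows; each row is the pose to reach, as a shift and turn from the pose commanded when the call began, along the tool's axes at that moment; what a row does not reach only later rows make up. A row lasts 1/12 s, in which the tool goes at most 41.7 mm and 7.16 degrees, less where a joint would pass 70% of its speed; a pose out of reach is approached as far as the arm can. A call with a gripper value outside its range is refused whole. The fingers move at their own pace and stop on an object; the grip force is fixed at half the most. Time passes only in rows, so rows that repeat a pose let the fingers close. It gives the time, the measured TCP pose, the force, the opening and the grip force at its end, in the units of the state.
- manip.get_obs(): the state, without advancing time (a new reading comes with each control period).
- manip.snapshot(name): name is "scene" or "top" or "wrist"; returns the picture (420x560x3 uint8, red, green, blue); there is no depth.
- manip.get_calibration(name): a dict with "fx", "fy", "cx", "cy" (pixels), "dist_coeffs" ([k1, k2, p1, p2, k3] as OpenCV has them; the pictures are not rectified), "R" (3x3) and "t" (3): a world point X has camera coordinates R X + t. Camera axes: x right, y down, z forward; pixel columns grow to the right and rows downward; lengths in m; the calibration is good to about 2 mm. A picture is of the moment at which its call begins: read the wrist's pose just before it. get_calibration takes no time and is no camera call; for the wrist camera it gives the pose at the moment of the call.
- manip.finish_job(): hands the job in; it is judged then, once.
The state is a dict: "clock": time; "joint_pos": joint angles; "qvel": joint speeds; "tau": joint torques, N m; "position": TCP position; "ee_rot": TCP orientation; "contact_force": force on the tool from outside, world axes, zero at the start; "torque": the same for the moment, N m; "grip_width": finger opening in m; "finger_force": force on a finger pad.
Only numpy, scipy, OpenCV 4.12 (cv2) and the standard library are available. Lean on these libraries where they do the work, as an engineer would, in place of code of your own. Each camera call takes 0.05 s, during which the arm holds its last target. There are 200 camera calls.

## Working session

There is one attempt and no reset: what is moved stays moved. The work goes in short steps, Python scripts to look and compute and a tool call to move; the robot and the scene stay as the last step left them, time stands still between calls to the robot, and variables do not carry over. Pictures are saved under pics/ and viewed, at most 10 in all, crops included, and the job is handed in when it is done.

Besides the shell and the picture viewer there is one more tool, called after "Emit:" as name(argument=value, ...), one argument or row to a line, values as JSON. jog_arm: Moves the arm, as the interface text tells. Its arguments: {"type":"object","properties":{"moves":{"type":"array","items":{"type":"array","items":{"type":"number"}}}},"required":["moves"]}

```bash
mkdir -p pics; ls; python3 - <<'E'
from bench import manip
import cv2,numpy as np
o=manip.get_obs()
print({k:np.round(v,3).tolist() for k,v in o.items()})
for n in("scene","top","wrist"):
    c=manip.get_calibration(n); print(n,{k:np.round(v,3).tolist() for k,v in c.items()})
    cv2.imwrite(f"pics/{n}0.png",manip.snapshot(n)[:,:,::-1])
E
```

```text
pics
{'clock': 0.0, 'joint_pos': [-1.456, 0.378, 0.08, 1.274, -0.0, 1.46], 'qvel': [-0.001, 0.001, 0.001, 0.001, -0.001, -0.0], 'tau': [0.003, -46.361, 26.987, 0.021, -0.0, -0.0], 'position': [0.128, -0.56, 0.303], 'ee_rot': [0.994, 0.112, -0.0, -0.001], 'contact_force': [-1.148, 0.439, -0.252], 'torque': [0.016, 0.005, -0.004], 'finger_force': 0.0, 'grip_width': 0.085}
scene {'fx': 451.927, 'fy': 451.927, 'cx': 274.926, 'cy': 206.702, 'dist_coeffs': [-0.049, 0.0, 0.0, 0.0, 0.0], 'R': [[-0.735, 0.678, 0.005], [0.383, 0.422, -0.822], [-0.559, -0.602, -0.57]], 't': [0.441, -0.104, 1.462]}
top {'fx': 387.598, 'fy': 387.598, 'cx': 278.284, 'cy': 213.709, 'dist_coeffs': [-0.033, 0.0, 0.0, 0.0, 0.0], 'R': [[0.029, -0.999, -0.014], [-0.993, -0.028, -0.116], [0.115, 0.017, -0.993]], 't': [-0.019, 0.594, 1.092]}
wrist {'fx': 368.434, 'fy': 368.434, 'cx': 275.748, 'cy': 206.716, 'dist_coeffs': [-0.102, 0.0, 0.0, 0.0, 0.0], 'R': [[0.224, -0.975, -0.002], [-0.937, -0.215, 0.276], [-0.269, -0.06, -0.961]], 't': [-0.574, -0.036, 0.379]}
```

View pics/top0.png

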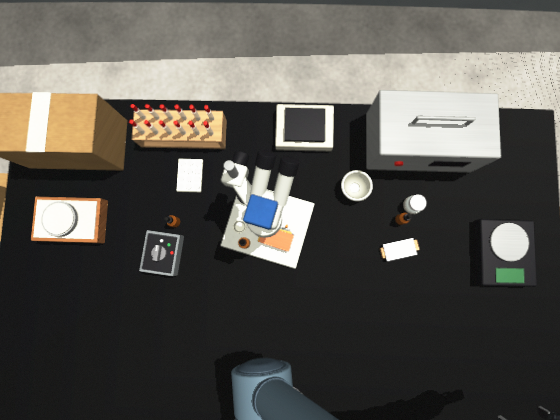

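View pics/scene0.png

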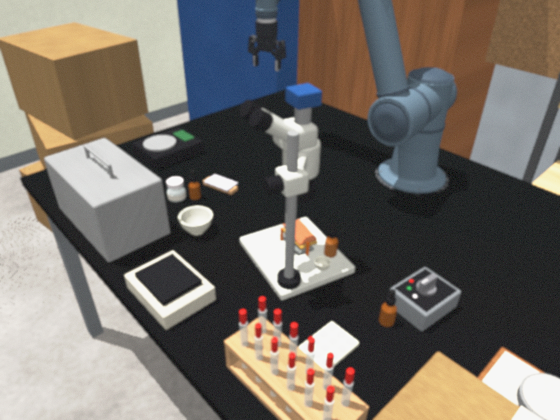

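Top view: slab corners ≈(232,187),(314,205),(297,268),(221,247); alu plate on its rest at ≈(400,250); lampbox ≈(161,253), knob (159,253), dots at (162,241) white, (170,245) green, (172,253) red. The copper plate sticks out from under the head at ≈(278,241).

```bash
cat > h.py <<'E'
from bench import manip
import cv2,numpy as np
from scipy.spatial.transform import Rotation as R
def cast(c,px,z):
    K=np.array([[c["fx"],0,c["cx"]],[0,c["fy"],c["cy"]],[0,0,1]])
    p=cv2.undistortPoints(np.array(px,float).reshape(-1,1,2),K,np.array(c["dist_coeffs"])).reshape(-1,2)
    Rm=np.array(c["R"]);C=-Rm.T@np.array(c["t"])
    d=np.c_[p,np.ones(len(p))]@Rm
    return C+d*((z-C[2])/d[:,2])[:,None]
def proj(c,X):
    K=np.array([[c["fx"],0,c["cx"]],[0,c["fy"],c["cy"]],[0,0,1]])
    Rm=np.array(c["R"])
    return cv2.projectPoints(np.array(X,float).reshape(-1,3),cv2.Rodrigues(Rm)[0],np.array(c["t"]),K,np.array(c["dist_coeffs"]))[0].reshape(-1,2)
E
python3 - <<'E'
from h import *
c=manip.get_calibration("top"); im=cv2.imread("pics/top0.png")
print("slab",cast(c,[(232,187),(314,205),(297,268),(221,247)],.02).round(3).tolist())
hsv=cv2.cvtColor(im,cv2.COLOR_BGR2HSV)
def rects(mask,roi,n):
    m=np.zeros_like(mask);x0,y0,x1,y1=roi;m[y0:y1,x0:x1]=mask[y0:y1,x0:x1]
    cs=cv2.findContours(m,cv2.RETR_EXTERNAL,cv2.CHAIN_APPROX_NONE)[0]
    return sorted(cs,key=cv2.contourArea)[::-1][:n]
k=rects(cv2.inRange(hsv,(0,0,130),(180,60,255)),(370,225,430,275),1)[0]
b=cast(c,cv2.boxPoints(cv2.minAreaRect(k)),.02);print("alu",b.round(4).tolist(),b.mean(0).round(4))
k=rects(cv2.inRange(hsv,(0,0,60),(180,80,255)),(130,222,192,285),1)[0]
b=cast(c,cv2.boxPoints(cv2.minAreaRect(k)),.05);print("box",b.round(4).tolist(),b.mean(0).round(4))
print("knob",cast(c,[(159,253),(162,241),(170,245),(172,253)],.05).round(3).tolist())
print("bottles z.09 top: cyan",cast(c,[(244,242),(173,221),(403,218)],.09).round(3).tolist(),"dish",cast(c,[(239,226)],.036).round(3))
k=rects(cv2.inRange(hsv,(5,80,90),(25,255,255)),(255,220,300,260),1)[0]
b=cast(c,cv2.boxPoints(cv2.minAreaRect(k)),.046);print("cop",b.round(4).tolist())
a=cv2.resize(im[170:285,205:325],None,fx=5,fy=5,interpolation=cv2.INTER_CUBIC);cv2.imwrite("pics/z1.png",a)
E
```

```text
slab [[0.672, 0.138, 0.02], [0.625, -0.106, 0.02], [0.439, -0.06, 0.02], [0.494, 0.163, 0.02]]
alu [[0.5159, -0.307, 0.02], [0.5384, -0.3978, 0.02], [0.4892, -0.4084, 0.02], [0.4668, -0.318, 0.02]] [ 0.5026 -0.3578  0.02  ]
box [[0.4183, 0.3905, 0.05], [0.5389, 0.3783, 0.05], [0.5239, 0.2668, 0.05], [0.4041, 0.2801, 0.05]] [0.4713 0.3289 0.05  ]
knob [[0.47, 0.335, 0.05], [0.505, 0.328, 0.05], [0.494, 0.305, 0.05], [0.471, 0.297, 0.05]]
bottles z.09 top: cyan [[0.507, 0.089, 0.09], [0.559, 0.288, 0.09], [0.586, -0.346, 0.09]] dish [[0.555 0.111 0.036]]
cop [[0.5129, 0.0564, 0.046], [0.5667, 0.0405, 0.046], [0.5397, -0.0488, 0.046], [0.4862, -0.0325, 0.046]]
```

View pics/z1.png

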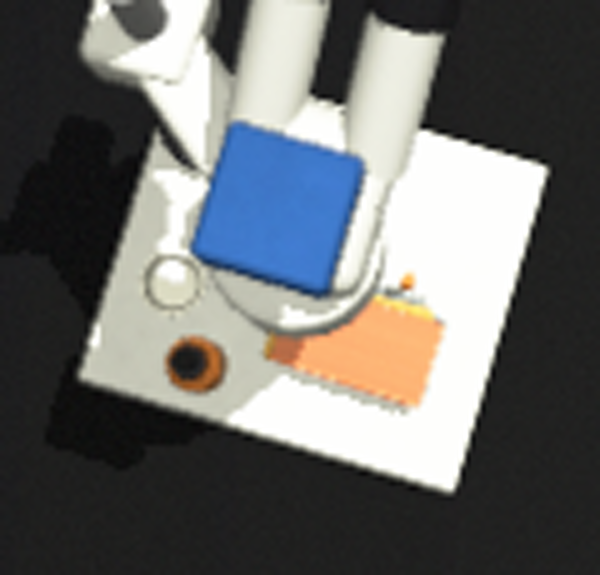

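Zoomed view: copper plate lower right of the lamp (≈(265–440, 300–405) in the zoom), dropper2 at (197,362), dish (172,282), a pin at (407,283). Stage frame: yaw ≈ -13.9°, origin ≈ (0.538, 0.008). I'll grip the alu plate near its outer end, with the tool leaning outward so it clears the lamp.

```bash
cat >> h.py <<'E'
def ori(yaw,tilt): return R.from_euler("z",yaw,degrees=True)*R.from_euler("x",180,degrees=True)*R.from_euler("y",tilt,degrees=True)
def row(name,tip,yaw,tilt,L,o=None):
    "row (cm, deg) bringing the tip centre, L ahead of the TCP, to 'tip'"
    o=o or manip.get_obs(); R0=R.from_quat(o["ee_rot"]); T=ori(yaw,tilt)
    p=np.array(tip)-L*T.as_matrix()[:,2]
    print(name,"tcp",p.round(3),"shift",(R0.inv().apply(p-o["position"])*100).round(2),"turn",(R0.inv()*T).as_rotvec(degrees=True).round(1))
SY=np.radians(-13.9); SO=np.array([.538,.008,0]); SX=np.array([np.cos(SY),np.sin(SY),0]); SYV=np.array([-np.sin(SY),np.cos(SY),0])
def st(x,y,z): return SO+x*SX+y*SYV+np.array([0,0,z])
E
python3 - <<'E'
from h import *
u=np.array([.240,-.971,0]);P=np.array([.5026,-.3578,0])+.033*u
row("pre",P+[0,0,.12],-76.1,-20,.069)
row("grasp",P+[0,0,.0168],-76.1,-20,.069)
E
```

```text
pre tcp [ 0.516 -0.413  0.185] shift [41.11 -5.7  11.85] turn [ 15.4 -15.7  88. ]
grasp tcp [ 0.516 -0.413  0.082] shift [41.11 -5.68 22.17] turn [ 15.4 -15.7  88. ]
```

Emit:
jog_arm(
  moves=[
    [41.1, -5.7, 11.85, 15.4, -15.7, 88, 6.8],
    [41.1, -5.7, 11.85, 15.4, -15.7, 88, 6.8],
    [41.1, -5.7, 11.85, 15.4, -15.7, 88, 6.8],
    [41.1, -5.7, 11.85, 15.4, -15.7, 88, 6.8],
    [41.1, -5.7, 11.85, 15.4, -15.7, 88, 6.8],
    [41.1, -5.7, 11.85, 15.4, -15.7, 88, 6.8],
    [41.1, -5.7, 11.85, 15.4, -15.7, 88, 6.8],
    [41.1, -5.7, 11.85, 15.4, -15.7, 88, 6.8],
    [41.1, -5.7, 11.85, 15.4, -15.7, 88, 6.8],
    [41.1, -5.7, 11.85, 15.4, -15.7, 88, 6.8],
    [41.1, -5.7, 11.85, 15.4, -15.7, 88, 6.8],
    [41.1, -5.7, 11.85, 15.4, -15.7, 88, 6.8],
    [41.1, -5.7, 11.85, 15.4, -15.7, 88, 6.8],
    [41.1, -5.7, 11.85, 15.4, -15.7, 88, 6.8],
    [41.1, -5.7, 11.85, 15.4, -15.7, 88, 6.8],
    [41.1, -5.7, 11.85, 15.4, -15.7, 88, 6.8],
  ],
)

```text
clock: 1.48
position: [0.4227, -0.4752, 0.1842]
ee_rot: [0.845, -0.493, -0.111, -0.176]
contact_force: [0.8, 0.1, 0.1]
grip_width: 0.0678
finger_force: 0.0
```

```bash
python3 - <<'E'
from h import *
c=manip.get_calibration("wrist");im=manip.snapshot("wrist")[:,:,::-1].copy()
u=np.array([.240,-.971,0]);P=np.array([.5026,-.3578,0])+.033*u
row("grasp",P+[0,0,.0168],-76.1,-20,.069)
v=np.array([.971,.24,0])
q=[np.array([.5026,-.3578,.02])+a*.045*u+b*.025*v for a,b in((1,1),(1,-1),(-1,-1),(-1,1))]
print(proj(c,q).round(0).tolist())
cv2.imwrite("pics/w1.png",im)
E
```

```text
grasp tcp [ 0.516 -0.413  0.082] shift [ 3.29 -9.28 11.82] turn [-5.2  2.8 16.3]
[[122.0, 130.0], [191.0, 151.0], [181.0, 243.0], [125.0, 224.0]]
```

View pics/w1.png

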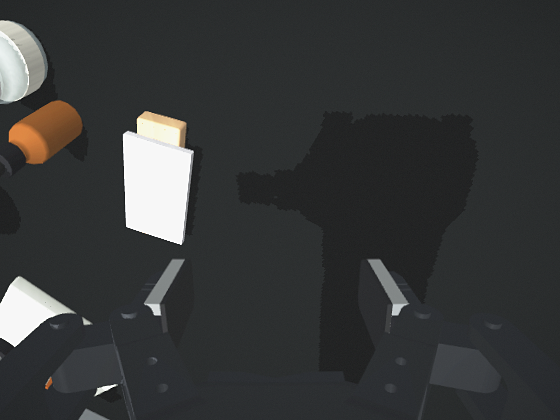

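The wrist picture shows the plate's corners at (122,131), (193,151), (184,243), (126,228), within a few px of the predicted ones, so the plate pose is right. The arm has not yet reached the pre-grasp.

```bash
python3 - <<'E'
from h import *
u=np.array([.240,-.971,0]);P=np.array([.5026,-.3578,0])+.033*u
row("pre",P+[0,0,.07],-76.1,-20,.069)
row("grasp",P+[0,0,.0168],-76.1,-20,.069)
E
```

```text
pre tcp [ 0.516 -0.413  0.135] shift [  1.37 -10.27   6.96] turn [-5.2  2.8 16.3]
grasp tcp [ 0.516 -0.413  0.082] shift [ 3.29 -9.28 11.82] turn [-5.2  2.8 16.3]
```

Emit:
jog_arm(
  moves=[
    [1.4, -10.3, 7, -5.2, 2.8, 16.3, 6.8],
    [1.4, -10.3, 7, -5.2, 2.8, 16.3, 6.8],
    [1.4, -10.3, 7, -5.2, 2.8, 16.3, 6.8],
    [1.4, -10.3, 7, -5.2, 2.8, 16.3, 6.8],
    [1.4, -10.3, 7, -5.2, 2.8, 16.3, 6.8],
    [1.4, -10.3, 7, -5.2, 2.8, 16.3, 6.8],
    [3.3, -9.3, 11.8, -5.2, 2.8, 16.3, 6.8],
    [3.3, -9.3, 11.8, -5.2, 2.8, 16.3, 6.8],
    [3.3, -9.3, 11.8, -5.2, 2.8, 16.3, 6.8],
  ],
)

```text
clock: 2.28
position: [0.3248, -0.5083, 0.1088]
ee_rot: [0.817, -0.546, -0.116, -0.148]
contact_force: [-0.5, -0.9, 0.8]
grip_width: 0.0682
finger_force: 0.0
```

```bash
python3 - <<'E'
from h import *
u=np.array([.240,-.971,0]);P=np.array([.5026,-.3578,0])+.033*u
row("grasp",P+[0,0,.0168],-76.1,-20,.069)
cv2.imwrite("pics/w2.png",manip.snapshot("wrist")[:,:,::-1])
E
```

```text
grasp tcp [ 0.516 -0.413  0.082] shift [  0.   -20.84   5.52] turn [-3.7  1.1  9.2]
```

View pics/w2.png

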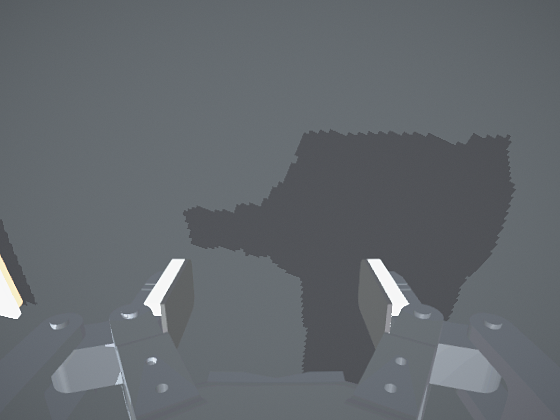

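The plate has drifted to the left image edge ((0–20, 260–318)): joint 6 hit its range, so the arm slid away. I'll unwind it the other way.

```bash
python3 - <<'E'
from h import *
o=manip.get_obs();print(np.degrees(o["joint_pos"]).round(1))
row("up",np.array([.45,-.45,.16]),60,0,.069)
E
```

```text
[-66.4  46.9  14.8  78.6   7.  179.9]
up tcp [ 0.45  -0.45   0.229] shift [ -4.5  -15.28  -9.49] turn [ -26.7    3.9 -125.8]
```

Emit:
jog_arm(
  moves=[
    [0, 0, -10, 0, 0, -7, 6.8],
    [0, 0, -10, 0, 0, -14, 6.8],
    [0, 0, -10, 0, 0, -21, 6.8],
    [0, 0, -10, 0, 0, -120, 6.8],
    [0, 0, -10, 0, 0, -120, 6.8],
    [0, 0, -10, 0, 0, -120, 6.8],
    [0, 0, -10, 0, 0, -120, 6.8],
    [0, 0, -10, 0, 0, -120, 6.8],
    [0, 0, -10, 0, 0, -120, 6.8],
    [0, 0, -10, 0, 0, -120, 6.8],
    [0, 0, -10, 0, 0, -120, 6.8],
    [0, 0, -10, 0, 0, -120, 6.8],
    [0, 0, -10, 0, 0, -120, 6.8],
    [0, 0, -10, 0, 0, -120, 6.8],
    [0, 0, -10, 0, 0, -120, 6.8],
    [0, 0, -10, 0, 0, -120, 6.8],
    [0, 0, -10, 0, 0, -120, 6.8],
    [0, 0, -10, 0, 0, -120, 6.8],
  ],
)

```text
clock: 3.83
position: [0.3287, -0.545, 0.2026]
ee_rot: [0.88, 0.436, 0.071, -0.174]
contact_force: [-0.8, -0.2, 0.3]
grip_width: 0.0674
finger_force: 0.0
```

```bash
python3 - <<'E'
from h import *
o=manip.get_obs();print(np.degrees(o["joint_pos"]).round(1))
u=np.array([.240,-.971,0]);P=np.array([.5026,-.3578,0])+.033*u
row("pre",P+[0,0,.12],-76.1,-20,.069)
E
```

```text
[-67.2  48.6  32.5  94.6   6.8  58.9]
pre tcp [ 0.516 -0.413  0.185] shift [20.76  7.89  6.02] turn [ -3.5  -3.3 129.4]
```

Emit:
jog_arm(
  moves=[
    [20.8, 7.9, 5, 0, 0, -125, 6.8],
    [20.8, 7.9, 5, 0, 0, -125, 6.8],
    [20.8, 7.9, 5, 0, 0, -125, 6.8],
    [20.8, 7.9, 5, 0, 0, -125, 6.8],
    [20.8, 7.9, 5, 0, 0, -125, 6.8],
    [20.8, 7.9, 5, 0, 0, -125, 6.8],
    [20.8, 7.9, 5, 0, 0, -125, 6.8],
    [20.8, 7.9, 5, 0, 0, -125, 6.8],
    [20.8, 7.9, 5, 0, 0, -125, 6.8],
    [20.8, 7.9, 5, 0, 0, -125, 6.8],
    [20.8, 7.9, 5, 0, 0, -125, 6.8],
    [20.8, 7.9, 5, 0, 0, -125, 6.8],
    [20.8, 7.9, 5, 0, 0, -125, 6.8],
    [20.8, 7.9, 5, 0, 0, -125, 6.8],
    [20.8, 7.9, 5, 0, 0, -125, 6.8],
    [20.8, 7.9, 5, 0, 0, -125, 6.8],
    [20.8, 7.9, 5, 0, 0, -125, 6.8],
    [20.8, 7.9, 5, 0, 0, -125, 6.8],
  ],
)

```text
clock: 5.33
position: [0.5169, -0.4165, 0.194]
ee_rot: [0.02, 0.982, 0.188, -0.018]
contact_force: [-0.4, -0.0, 0.5]
grip_width: 0.0679
finger_force: 0.0
```

```bash
python3 - <<'E'
from h import *
o=manip.get_obs();print(np.degrees(o["joint_pos"]).round(1))
u=np.array([.240,-.971,0]);P=np.array([.5026,-.3578,0])+.033*u
row("pre",P+[0,0,.07],-76.1,-20,.069)
row("grasp",P+[0,0,.0168],-76.1,-20,.069)
E
```

```text
[-48.9  49.3  33.1  91.4  12.8 -48.7]
pre tcp [ 0.516 -0.413  0.135] shift [-0.16 -1.83  5.64] turn [  -1.2    4.3 -105.5]
grasp tcp [ 0.516 -0.413  0.082] shift [-0.39 -3.79 10.58] turn [  -1.2    4.3 -105.5]
```

Emit:
jog_arm(
  moves=[
    [-0.2, -1.8, 5.6, -1.2, 4.3, -105.5, 6.8],
    [-0.2, -1.8, 5.6, -1.2, 4.3, -105.5, 6.8],
    [-0.2, -1.8, 5.6, -1.2, 4.3, -105.5, 6.8],
    [-0.2, -1.8, 5.6, -1.2, 4.3, -105.5, 6.8],
    [-0.2, -1.8, 5.6, -1.2, 4.3, -105.5, 6.8],
    [-0.2, -1.8, 5.6, -1.2, 4.3, -105.5, 6.8],
    [-0.2, -1.8, 5.6, -1.2, 4.3, -105.5, 6.8],
    [-0.2, -1.8, 5.6, -1.2, 4.3, -105.5, 6.8],
    [-0.2, -1.8, 5.6, -1.2, 4.3, -105.5, 6.8],
    [-0.2, -1.8, 5.6, -1.2, 4.3, -105.5, 6.8],
    [-0.2, -1.8, 5.6, -1.2, 4.3, -105.5, 6.8],
    [-0.2, -1.8, 5.6, -1.2, 4.3, -105.5, 6.8],
    [-0.2, -1.8, 5.6, -1.2, 4.3, -105.5, 6.8],
    [-0.2, -1.8, 5.6, -1.2, 4.3, -105.5, 6.8],
    [-0.2, -1.8, 5.6, -1.2, 4.3, -105.5, 6.8],
    [-0.2, -1.8, 5.6, -1.2, 4.3, -105.5, 6.8],
  ],
)

```text
clock: 6.67
position: [0.5166, -0.4125, 0.1353]
ee_rot: [0.775, -0.608, -0.137, -0.107]
contact_force: [-0.6, -0.5, -0.4]
grip_width: 0.0681
finger_force: 0.0
```

```bash
python3 - <<'E'
from h import *
o=manip.get_obs();print(np.degrees(o["joint_pos"]).round(1))
u=np.array([.240,-.971,0]);P=np.array([.5026,-.3578,0])+.033*u
row("grasp",P+[0,0,.0168],-76.1,-20,.069)
cv2.imwrite("pics/w3.png",manip.snapshot("wrist")[:,:,::-1])
E
```

```text
[ -47.5   50.8   27.6   84.6    9.4 -152.7]
grasp tcp [ 0.516 -0.413  0.082] shift [1.85 0.04 5.04] turn [ 0.   0.  -0.2]
```

View pics/w3.png

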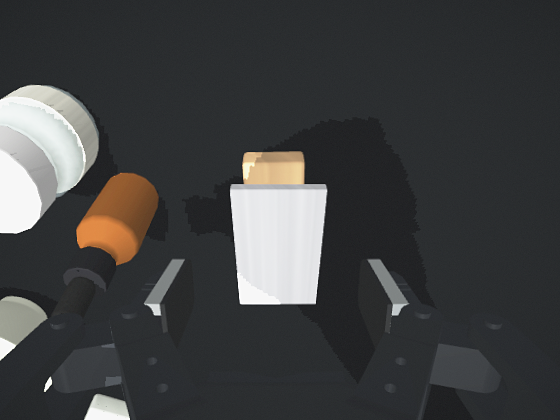

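The plate sits centred between the fingers, corners (231,185), (327,185), (317,304), (239,304); the bottle on the left is clear. Descend and grip.

Emit:
jog_arm(
  moves=[
    [0.9, 0, 2.5, 0, 0, 0, 6.4],
    [1.85, 0, 5.0, 0, 0, 0, 6.4],
    [1.85, 0, 5.0, 0, 0, 0, 6.4],
    [1.85, 0, 5.0, 0, 0, 0, 4.0],
    [1.85, 0, 5.0, 0, 0, 0, 4.0],
    [1.85, 0, 5.0, 0, 0, 0, 4.0],
    [1.85, 0, 5.0, 0, 0, 0, 4.0],
    [1.85, 0, 5.0, 0, 0, 0, 4.0],
    [1.85, 0, 5.0, 0, 0, 0, 4.0],
  ],
)

```text
clock: 7.47
position: [0.5167, -0.4132, 0.0822]
ee_rot: [0.775, -0.608, -0.137, -0.107]
contact_force: [0.7, -0.3, -1.4]
grip_width: 0.0475
finger_force: 61.8
```

Emit:
jog_arm(
  moves=[
    [-1.0, 0, -2.8, 0, 0, 0, 4],
    [-2.1, 0, -5.6, 0, 0, 0, 4],
    [-3.1, 0, -8.5, 0, 0, 0, 4],
    [-4.1, 0, -11.3, 0, 0, 0, 4],
    [-4.1, 0, -11.3, 0, 0, 0, 4],
  ],
)

```text
clock: 7.88
position: [0.5181, -0.4145, 0.2088]
ee_rot: [0.775, -0.608, -0.133, -0.106]
contact_force: [-0.1, -0.1, 0.1]
grip_width: 0.0476
finger_force: 62.0
```

```bash
python3 - <<'E'
from h import *
a=manip.snapshot("wrist")[:,:,::-1];b=manip.snapshot("scene")[:,:,::-1]
c=manip.get_calibration("scene");o=manip.get_obs()
p=proj(c,[o["position"]])[0].astype(int);print(p,o["finger_force"],o["contact_force"])
b=cv2.resize(b[p[1]-20:p[1]+80,max(0,p[0]-50):p[0]+50],(420,420),interpolation=cv2.INTER_CUBIC)
cv2.imwrite("pics/w4.png",np.hstack([cv2.resize(a[:,140:420],(280,420)),b]))
E
```

```text
[199 121] 61.99416518211365 [-0.53649738  1.25685658 -1.64570275]
```

View pics/w4.png

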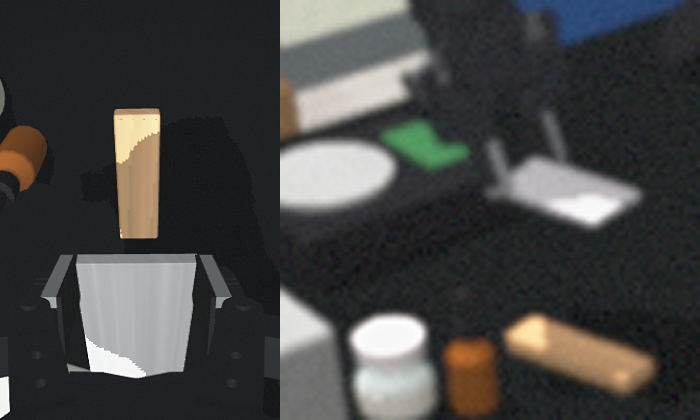

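The plate is held level at the fingertips, with its outer edge flush with the pads. Next, carry it to the stage from the -y side.

```bash
python3 - <<'E'
from h import *
row("A",st(-.015,-.150,.09),-103.9,-20,.069)
row("B",st(-.015,-.045,.066),-103.9,-20,.069)
E
```

```text
A tcp [ 0.482 -0.157  0.155] shift [-22.62  -2.65  13.32] turn [ 9.4 -0.1 26. ]
B tcp [ 0.507 -0.055  0.131] shift [-30.55  -7.53  18.74] turn [ 9.4 -0.1 26. ]
```

Emit:
jog_arm(
  moves=[
    [-4, -0.5, 2, 2, 0, 5, 4],
    [-8, -1, 4, 4, 0, 10, 4],
    [-12, -1.4, 7, 6, 0, 15, 4],
    [-16, -1.9, 9.5, 7.5, 0, 20, 4],
    [-20, -2.3, 11.8, 9.4, 0, 26, 4],
    [-22.6, -2.6, 13.3, 9.4, -0.1, 26, 4],
    [-22.6, -2.6, 13.3, 9.4, -0.1, 26, 4],
    [-22.6, -2.6, 13.3, 9.4, -0.1, 26, 4],
    [-26, -4.7, 15.6, 9.4, -0.1, 26, 4],
    [-28.5, -6.3, 17.3, 9.4, -0.1, 26, 4],
    [-30.5, -7.5, 18.7, 9.4, -0.1, 26, 4],
    [-30.5, -7.5, 18.7, 9.4, -0.1, 26, 4],
    [-30.5, -7.5, 18.7, 9.4, -0.1, 26, 4],
  ],
)

```text
clock: 9.07
position: [0.5049, -0.0536, 0.1292]
ee_rot: [-0.608, 0.775, 0.11, 0.135]
contact_force: [0.4, -0.8, -1.4]
grip_width: 0.0474
finger_force: 62.1
```

```bash
python3 - <<'E'
from h import *
row("B",st(-.015,-.045,.066),-103.9,-20,.069)
row("C",st(-.015,-.045,.051),-103.9,-20,.069)
row("C2",st(-.015,-.045,.046),-103.9,-20,.069)
print(np.degrees(manip.get_obs()["joint_pos"]).round())
c=manip.get_calibration("wrist");im=manip.snapshot("wrist")[:,:,::-1]
b=manip.snapshot("scene")[:,:,::-1]
hp=[st(0.029,-.03,.058),st(0,.0,.046),st(-.025,-.045,.046),st(.025,-.045,.046),st(-.08,-.09,.02)]
print(proj(c,hp).round().tolist())
p=proj(manip.get_calibration("scene"),[st(0,0,.05)])[0].astype(int)
b=cv2.resize(b[p[1]-40:p[1]+35,p[0]-50:p[0]+50],(560,420),interpolation=cv2.INTER_CUBIC)
cv2.imwrite("pics/w5.png",np.hstack([im[:,140:380],b]))
E
```

```text
B tcp [ 0.507 -0.055  0.131] shift [ 0.03 -0.23 -0.19] turn [0.4 0.1 0. ]
C tcp [ 0.507 -0.055  0.116] shift [ 0.54 -0.24  1.22] turn [0.4 0.1 0. ]
C2 tcp [ 0.507 -0.055  0.111] shift [ 0.71 -0.24  1.69] turn [0.4 0.1 0. ]
[-23.  23. -24.  47.  20. -99.]
[[174.0, 286.0], [243.0, 307.0], [292.0, 244.0], [183.0, 244.0], [415.0, 129.0]]
```

View pics/w5.png

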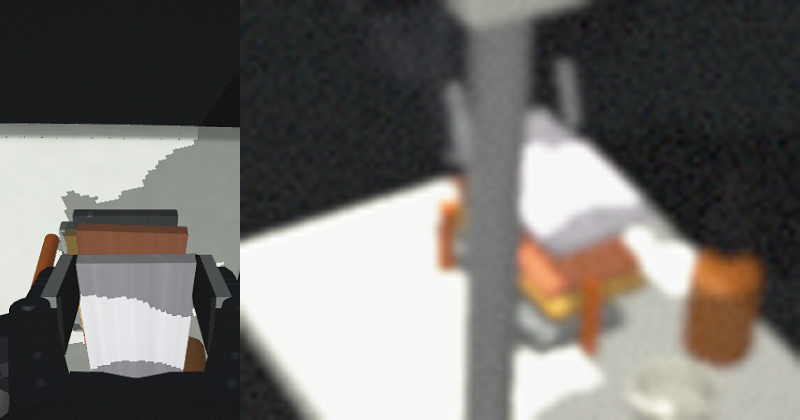

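Wrist part: the copper's outer edge lies at row 230, cols ≈217–327 (full frame), steel at row 212, a pin at (190,240); the alu plate hovers aligned right above the copper. The scene part confirms it sits over the stack. Lower it.

Emit:
jog_arm(
  moves=[
    [0.2, -0.2, 0.5, 0.4, 0, 0, 4],
    [0.4, -0.2, 0.9, 0.4, 0, 0, 4],
    [0.5, -0.2, 1.15, 0.4, 0, 0, 4],
    [0.5, -0.2, 1.15, 0.4, 0, 0, 4],
  ],
)

```text
clock: 9.5
position: [0.507, -0.0564, 0.1171]
ee_rot: [-0.606, 0.776, 0.107, 0.138]
contact_force: [-1.3, 0.3, -0.9]
grip_width: 0.0475
finger_force: 62.1
```

Emit:
jog_arm(
  moves=[
    [0.03, 0, 0.1, 0, 0, 0, 4],
    [0.07, 0, 0.19, 0, 0, 0, 4],
    [0.1, 0, 0.28, 0, 0, 0, 4],
    [0.1, 0, 0.28, 0, 0, 0, 4],
  ],
)

```text
clock: 9.83
position: [0.5076, -0.0558, 0.1149]
ee_rot: [-0.606, 0.776, 0.106, 0.139]
contact_force: [-0.6, -0.5, -0.5]
grip_width: 0.0474
finger_force: 62.1
```

Emit:
jog_arm(
  moves=[
    [0.03, 0, 0.1, 0, 0, 0, 4],
    [0.07, 0, 0.19, 0, 0, 0, 4],
    [0.07, 0, 0.19, 0, 0, 0, 4],
  ],
)

```text
clock: 10.08
position: [0.5079, -0.0557, 0.1136]
ee_rot: [-0.606, 0.776, 0.106, 0.139]
contact_force: [-1.5, -0.3, 4.6]
grip_width: 0.0475
finger_force: 63.9
```

Contact at 4.6 N. Release gently and lift out.

Emit:
jog_arm(
  moves=[
    [0, 0, 0, 0, 0, 0, 5.2],
    [0, 0, 0, 0, 0, 0, 5.6],
    [0, 0, 0, 0, 0, 0, 5.8],
    [0, 0, 0, 0, 0, 0, 5.8],
    [-0.3, 0, -0.9, 0, 0, 0, 5.8],
    [-0.7, 0, -1.9, 0, 0, 0, 5.8],
    [0, 0, -4, 0, 0, 0, 5.8],
    [0, 0, -7, 0, 0, 0, 5.8],
    [0, 0, -10, 0, 0, 0, 5.8],
    [0, 0, -10, 0, 0, 0, 0],
  ],
)

```text
clock: 10.92
position: [0.5015, -0.0915, 0.2126]
ee_rot: [-0.606, 0.776, 0.102, 0.141]
contact_force: [0.9, -0.2, 0.2]
grip_width: 0.047
finger_force: 0.0
```

```bash
python3 - <<'E'
from h import *
c=manip.get_calibration("wrist");im=manip.snapshot("wrist")[:,:,::-1]
print(manip.get_obs()["contact_force"].round(1))
for n,z in (("base",.028),("copper",.046),("alu",.052)):
    print(n,proj(c,[st(-.025,-.045,z),st(.025,-.045,z),st(0,0,z)]).round().tolist())
print(proj(c,[st(.029,-.03,.058),st(.029,-.03,.02)]).round().tolist())
cv2.imwrite("pics/w6.png",im)
E
```

```text
[ 0.3 -1.4 -0.5]
base [[298.0, 190.0], [230.0, 190.0], [265.0, 237.0]]
copper [[299.0, 205.0], [227.0, 204.0], [265.0, 252.0]]
alu [[299.0, 210.0], [226.0, 209.0], [264.0, 257.0]]
[[221.0, 232.0], [228.0, 200.0]]
```

View pics/w6.png

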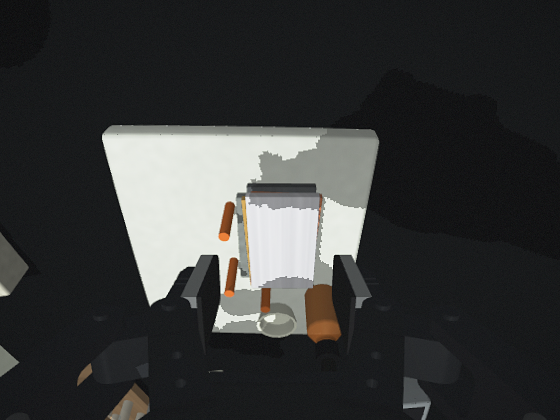

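Wrist view: alu lies on the copper, outer edge (247–316, ~193); pins at (229,203)-(223,237), (234,260)-(230,293), (267,300). They lie ≈2–4 px from prediction, so I shift the stage frame by ≈(-1.7,+3.5) mm. Next are the x taps with closed fingers, leaning away from the lamp, one level at a time from the top down.

```bash
cat >> h.py <<'E'
SO=SO-.0017*SX+.0035*SYV
def push(name,x,y,z,axis="x",tilt=-18):
    "leading corner (tool -x side) of the shut tips to stage x,y,z"
    yaw=166.1 if axis=="x" else -103.9
    T=ori(yaw,tilt).as_matrix(); row(name,st(x,y,z)+.011*T[:,0],yaw,tilt,.073)
E
python3 - <<'E'
from h import *
push("via",-.10,-.06,.14)
push("stand",-.05,-.008,.049)
E
```

```text
via tcp [ 0.394 -0.014  0.206] shift [-4.39 12.27  1.93] turn [28.8  2.1 85.1]
stand tcp [0.455 0.024 0.115] shift [-6.16  7.38 12.31] turn [28.8  2.1 85.1]
```

Emit:
jog_arm(
  moves=[
    [-1.5, 4.1, 0.6, 5, 0, 7, 0],
    [-3, 8.2, 1.3, 10, 0.5, 14, 0],
    [-4.4, 12.3, 1.9, 28.8, 2.1, 85.1, 0],
    [-4.4, 12.3, 1.9, 28.8, 2.1, 85.1, 0],
    [-4.4, 12.3, 1.9, 28.8, 2.1, 85.1, 0],
    [-4.4, 12.3, 1.9, 28.8, 2.1, 85.1, 0],
    [-4.4, 12.3, 1.9, 28.8, 2.1, 85.1, 0],
    [-4.4, 12.3, 1.9, 28.8, 2.1, 85.1, 0],
    [-4.4, 12.3, 1.9, 28.8, 2.1, 85.1, 0],
    [-4.4, 12.3, 1.9, 28.8, 2.1, 85.1, 0],
    [-4.4, 12.3, 1.9, 28.8, 2.1, 85.1, 0],
    [-4.4, 12.3, 1.9, 28.8, 2.1, 85.1, 0],
    [-4.4, 12.3, 1.9, 28.8, 2.1, 85.1, 0],
    [-4.4, 12.3, 1.9, 28.8, 2.1, 85.1, 0],
    [-4.4, 12.3, 1.9, 28.8, 2.1, 85.1, 0],
    [-4.4, 12.3, 1.9, 28.8, 2.1, 85.1, 0],
  ],
)

```text
clock: 12.3
position: [0.3908, -0.0127, 0.2033]
ee_rot: [0.118, 0.981, -0.017, 0.151]
contact_force: [-0.8, -0.3, -0.8]
grip_width: 0.0001
finger_force: 0.0
```

```bash
python3 - <<'E'
from h import *
print(np.degrees(manip.get_obs()["joint_pos"]).round())
push("stand",-.05,-.008,.049)
push("mid",-.036,-.008,.049)
push("end",-.0255,-.008,.049)
E
```

```text
[-11.  -8. -48.  33.  -1.   3.]
stand tcp [0.455 0.024 0.115] shift [-2.43  5.07 10.03] turn [ 0.1 -0.5  0.1]
mid tcp [0.468 0.021 0.115] shift [-3.77  5.06 10.45] turn [ 0.1 -0.5  0.1]
end tcp [0.478 0.018 0.115] shift [-4.77  5.06 10.76] turn [ 0.1 -0.5  0.1]
```

Emit:
jog_arm(
  moves=[
    [-1.2, 2.5, 5, 0, -0.5, 0, 0],
    [-2.4, 5.1, 9.3, 0, -0.5, 0, 0],
    [-2.4, 5.1, 10.0, 0, -0.5, 0, 0],
    [-3.0, 5.1, 10.2, 0, -0.5, 0, 0],
    [-3.5, 5.1, 10.35, 0, -0.5, 0, 0],
    [-3.8, 5.1, 10.45, 0, -0.5, 0, 0],
    [-4.1, 5.1, 10.55, 0, -0.5, 0, 0],
    [-4.4, 5.1, 10.65, 0, -0.5, 0, 0],
    [-4.6, 5.1, 10.7, 0, -0.5, 0, 0],
    [-4.7, 5.1, 10.75, 0, -0.5, 0, 0],
    [-4.7, 5.1, 10.75, 0, -0.5, 0, 0],
  ],
)

```text
clock: 13.22
position: [0.4789, 0.018, 0.1162]
ee_rot: [0.119, 0.98, -0.018, 0.157]
contact_force: [0.4, -0.7, 0.4]
grip_width: 0.0003
finger_force: 0.0
```

```bash
python3 - <<'E'
from h import *
push("end",-.0255,-.008,.049)
E
```

```text
end tcp [0.478 0.018 0.115] shift [0.08 0.   0.1 ] turn [0.1 0.1 0. ]
```

Emit:
jog_arm(
  moves=[
    [-0.06, 0, 0.13, 0, 0, 0, 0],
    [-0.16, 0, 0.16, 0, 0, 0, 0],
    [-0.26, 0, 0.19, 0, 0, 0, 0],
    [-0.26, 0, 0.19, 0, 0, 0, 0],
  ],
)

```text
clock: 13.55
position: [0.4814, 0.0176, 0.1151]
ee_rot: [0.119, 0.98, -0.018, 0.156]
contact_force: [-4.3, 1.6, 11.0]
grip_width: 0.0002
finger_force: 6.2
```

The trailing corner of the tip bears on the protruding copper, so the right order is from the bottom up. I'll back off and work out the steel level.

Emit:
jog_arm(
  moves=[
    [-0.06, 0, -0.2, 0, 0, 0, 0],
    [0.2, 0, -0.6, 0, 0, 0, 0],
    [1.0, 0, -0.8, 0, 0, 0, 0],
    [3.0, 0, -1.2, 0, 0, 0, 0],
    [4.5, 0, -0.8, 0, 0, 0, 0],
    [4.5, 0, -0.8, 0, 0, 0, 0],
  ],
)

```text
clock: 14.05
position: [0.4321, 0.0291, 0.1056]
ee_rot: [0.119, 0.981, -0.018, 0.152]
contact_force: [-0.3, 0.0, -0.6]
grip_width: 0.0
finger_force: 0.0
```

```bash
python3 - <<'E'
from h import *
print(manip.get_obs()["contact_force"].round(1))
for x in(-.06,-.042,-.03,-.0255): push("s",x,-.004,.0315)
push("up",-.06,-.004,.06)
cv2.imwrite("pics/w7.png",manip.snapshot("wrist")[:,:,::-1])
cv2.imwrite("pics/s7.png",manip.snapshot("scene")[:,:,::-1])
E
```

```text
[-0.3  0.  -0.6]
s tcp [0.446 0.03  0.098] shift [-1.01  0.44  1.17] turn [ 0.  -0.4  0.1]
s tcp [0.463 0.026 0.098] shift [-2.73  0.44  1.72] turn [ 0.  -0.4  0.1]
s tcp [0.475 0.023 0.098] shift [-3.87  0.44  2.08] turn [ 0.  -0.4  0.1]
s tcp [0.479 0.022 0.098] shift [-4.3   0.44  2.22] turn [ 0.  -0.4  0.1]
up tcp [0.446 0.03  0.126] shift [-1.88  0.44 -1.55] turn [ 0.  -0.4  0.1]
```

Emit:
jog_arm(
  moves=[
    [-1.0, 0.4, 0.6, 0, -0.4, 0, 0],
    [-1.0, 0.4, 1.1, 0, -0.4, 0, 0],
    [-1.5, 0.4, 1.28, 0, -0.4, 0, 0],
    [-2.0, 0.4, 1.44, 0, -0.4, 0, 0],
    [-2.5, 0.4, 1.6, 0, -0.4, 0, 0],
    [-2.9, 0.4, 1.72, 0, -0.4, 0, 0],
    [-3.3, 0.4, 1.85, 0, -0.4, 0, 0],
    [-3.7, 0.4, 1.98, 0, -0.4, 0, 0],
    [-3.9, 0.4, 2.05, 0, -0.4, 0, 0],
    [-4.0, 0.4, 2.08, 0, -0.4, 0, 0],
    [-4.0, 0.4, 2.08, 0, -0.4, 0, 0],
  ],
)

```text
clock: 15.07
position: [0.4811, 0.0218, 0.1006]
ee_rot: [0.119, 0.98, -0.018, 0.159]
contact_force: [-3.9, 1.2, 3.8]
grip_width: 0.0002
finger_force: 3.7
```

```bash
python3 - <<'E'
from h import *
o=manip.get_obs();print(o["contact_force"].round(1))
push("end",-.0255,-.004,.0315)
E
```

```text
[-3.9  1.2  3.8]
end tcp [0.479 0.022 0.098] shift [ 0.25 -0.02  0.24] turn [0.1 0.4 0. ]
```

Emit:
jog_arm(
  moves=[
    [0.5, 0, -0.15, 0, 0.3, 0, 0],
    [1.5, 0, -0.2, 0, 0.3, 0, 0],
    [1.55, 0, 0.0, 0, 0.3, 0, 0],
    [1.55, 0, 0.0, 0, 0.3, 0, 0],
  ],
)

```text
clock: 15.4
position: [0.4659, 0.0253, 0.095]
ee_rot: [0.119, 0.98, -0.018, 0.156]
contact_force: [-0.0, 0.2, -0.2]
grip_width: 0.0001
finger_force: 0.0
```

```bash
python3 - <<'E'
from h import *
o=manip.get_obs();print(o["contact_force"].round(1))
for x in (-.042,-.03,-.0255): push("s",x,-.004,.031)
E
```

```text
[-0.   0.2 -0.2]
s tcp [0.463 0.026 0.097] shift [ 0.18  0.   -0.27] turn [0.1 0.  0. ]
s tcp [0.475 0.023 0.097] shift [-0.96 -0.    0.1 ] turn [0.1 0.  0. ]
s tcp [0.479 0.022 0.097] shift [-1.39 -0.    0.24] turn [0.1 0.  0. ]
```

Emit:
jog_arm(
  moves=[
    [0.0, 0, -0.2, 0, 0, 0, 0],
    [-0.3, 0, -0.1, 0, 0, 0, 0],
    [-0.6, 0, -0.01, 0, 0, 0, 0],
    [-0.9, 0, 0.08, 0, 0, 0, 0],
    [-1.1, 0, 0.14, 0, 0, 0, 0],
    [-1.25, 0, 0.19, 0, 0, 0, 0],
    [-1.25, 0, 0.19, 0, 0, 0, 0],
  ],
)

```text
clock: 15.98
position: [0.4796, 0.0222, 0.0979]
ee_rot: [0.119, 0.98, -0.018, 0.156]
contact_force: [-1.7, 0.3, 1.3]
grip_width: -0.0001
finger_force: 1.3
```

```bash
python3 - <<'E'
from h import *
o=manip.get_obs();print(o["contact_force"].round(1))
push("s",-.0255,-.004,.031)
for n in ("wrist","scene"): cv2.imwrite(f"pics/{n}8.png",manip.snapshot(n)[:,:,::-1])
b=cv2.imread("pics/scene8.png");a=cv2.imread("pics/wrist8.png")
p=proj(manip.get_calibration("scene"),[st(0,0,.04)])[0].astype(int)
b=cv2.resize(b[p[1]-32:p[1]+28,p[0]-40:p[0]+40],(560,420),interpolation=cv2.INTER_CUBIC)
c=manip.get_calibration("wrist")
q=proj(c,[st(-.025,-.045,.052),st(-.025,.045,.052),st(.025,-.045,.052),st(.029,-.03,.058),st(-.025,0,.04)]).round();print(q.tolist())
x0=int(np.clip(q[4][0]-120,0,320));cv2.imwrite("pics/v8.png",np.hstack([a[:,x0:x0+240],b]));print(x0)
E
```

```text
[-1.7  0.3  1.3]
s tcp [0.479 0.022 0.097] shift [ 0.04 -0.02  0.08] turn [0.1 0.1 0. ]
[[171.0, 331.0], [397.0, 330.0], [189.0, 395.0], [219.0, 412.0], [284.0, 308.0]]
164
```

```bash
cat > prof.py <<'E'
from h import *
def prof(cols,c,im,r0=230,r1=400):
    hsv=cv2.cvtColor(im,cv2.COLOR_BGR2HSV)
    for k in cols:
        out=[];last=None
        for r in range(r0,r1):
            v=hsv[r,k].astype(int)
            if last is None or abs(v-last)@np.array([2,1,1])>45: out.append((r,v.tolist()))
            last=v
        print(k,out)
if __name__=="__main__":
    c=manip.get_calibration("wrist");im=cv2.imread("pics/wrist8.png")
    prof([190,215,235,340,370],c,im)
    for z in(.028,.034,.040,.046,.052): print(z,proj(c,[st(-.025,y,z) for y in(-.04,-.02,.02,.04)]).round().tolist())
E
python3 prof.py
```

```text
190 [(230, [47, 8, 234]), (264, [47, 12, 143]), (284, [50, 9, 84]), (285, [90, 12, 41]), (287, [110, 16, 47]), (288, [90, 6, 43]), (289, [105, 22, 46]), (290, [75, 11, 48]), (291, [120, 11, 47]), (292, [100, 16, 49]), (299, [24, 58, 62]), (300, [19, 140, 93]), (302, [107, 64, 28]), (305, [90, 28, 27]), (311, [110, 22, 35]), (318, [90, 19, 27]), (319, [120, 9, 29]), (320, [98, 32, 32]), (383, [113, 36, 28]), (389, [100, 27, 28]), (397, [120, 18, 28]), (398, [60, 16, 32]), (399, [90, 29, 26])]
215 [(230, [45, 7, 235]), (261, [46, 17, 200]), (263, [47, 13, 139]), (280, [60, 8, 92]), (299, [26, 34, 60]), (300, [20, 120, 85]), (312, [101, 94, 30]), (313, [114, 43, 30]), (314, [90, 26, 30]), (317, [98, 33, 31]), (318, [120, 34, 30]), (319, [98, 36, 28]), (321, [120, 18, 29]), (325, [100, 27, 28]), (326, [130, 25, 31]), (327, [108, 47, 27]), (331, [120, 36, 28]), (332, [98, 34, 30]), (334, [120, 18, 29]), (335, [100, 28, 27]), (337, [113, 34, 30]), (338, [83, 38, 27]), (342, [130, 27, 28]), (343, [100, 26, 29]), (347, [0, 0, 27]), (348, [108, 46, 28]), (349, [120, 9, 30]), (350, [100, 27, 2
[... 2185 characters left out ...]
 (299, [34, 22, 81]), (300, [21, 142, 88]), (303, [103, 77, 30]), (304, [105, 36, 28]), (319, [90, 19, 27]), (320, [110, 26, 30]), (328, [114, 43, 30]), (341, [120, 29, 35]), (387, [120, 26, 29]), (391, [0, 0, 25]), (392, [100, 27, 28]), (394, [130, 29, 26]), (395, [100, 27, 28]), (397, [150, 10, 25]), (398, [90, 20, 25]), (399, [113, 38, 27])]
0.028 [[194.0, 287.0], [238.0, 287.0], [328.0, 287.0], [372.0, 286.0]]
0.034 [[191.0, 297.0], [237.0, 297.0], [330.0, 297.0], [375.0, 296.0]]
0.04 [[189.0, 307.0], [236.0, 308.0], [331.0, 308.0], [378.0, 307.0]]
0.046 [[186.0, 319.0], [235.0, 319.0], [333.0, 319.0], [382.0, 318.0]]
0.052 [[183.0, 331.0], [234.0, 331.0], [335.0, 331.0], [385.0, 330.0]]
```

Numbers say that steel (rows 285–299) and brass (300–312) are flush and parallel to the squared line within about 1 mm. Push a bit more to seat the steel, then move up a level.

Emit:
jog_arm(
  moves=[
    [-0.06, 0, 0.05, 0, 0, 0, 0],
    [-0.15, 0, 0.08, 0, 0, 0, 0],
    [-0.24, 0, 0.11, 0, 0, 0, 0],
    [-0.24, 0, 0.11, 0, 0, 0, 0],
  ],
)

```text
clock: 16.42
position: [0.4816, 0.0217, 0.0975]
ee_rot: [0.119, 0.98, -0.018, 0.156]
contact_force: [-3.8, 1.6, 4.3]
grip_width: -0.0002
finger_force: 2.4
```

Emit:
jog_arm(
  moves=[
    [0.3, 0, -0.1, 0, 0, 0, 0],
    [0.24, 0, -0.28, 0, 0, 0, 0],
    [0.0, 0, -0.2, 0, 0, 0, 0],
    [0.0, 0, -0.2, 0, 0, 0, 0],
  ],
)

```text
clock: 16.75
position: [0.4817, 0.0216, 0.0996]
ee_rot: [0.119, 0.98, -0.018, 0.157]
contact_force: [-1.1, 0.7, 0.6]
grip_width: 0.0002
finger_force: 0.3
```

```bash
python3 - <<'E'
from prof import *
c=manip.get_calibration("wrist");im=manip.snapshot("wrist")[:,:,::-1]
push("s",-.0255,-.004,.031)
h=cv2.cvtColor(im,cv2.COLOR_BGR2HSV)
m=cv2.inRange(h,(14,70,50),(30,255,255))   # brass
for k in(190,215,340,365):
    r=np.where(m[260:340,k])[0]+260; print(k,r.min() if len(r) else None,r.max() if len(r) else None)
for z in(.034,.040): print(z,proj(c,[st(-.025,y,z) for y in(-.04,-.02,.02,.04)]).round(1).tolist())
E
```

```text
s tcp [0.479 0.022 0.097] shift [ 0.3  -0.02  0.18] turn [0.1 0.2 0. ]
190 293 300
215 293 301
340 295 305
365 295 301
0.034 [[191.3, 290.1], [237.2, 290.4], [329.7, 290.4], [375.3, 289.9]]
0.04 [[188.7, 300.6], [236.1, 301.0], [331.4, 300.9], [378.4, 300.4]]
```

Emit:
jog_arm(
  moves=[
    [-0.1, 0, 0.03, 0, 0, 0, 0],
    [-0.2, 0, 0.06, 0, 0, 0, 0],
    [-0.2, 0, 0.06, 0, 0, 0, 0],
  ],
)

```text
clock: 17.05
position: [0.4821, 0.0214, 0.0989]
ee_rot: [0.119, 0.981, -0.018, 0.155]
contact_force: [-5.0, 0.7, 1.4]
grip_width: -0.0002
finger_force: 2.5
```

Hard stop: force climbs to 5 N over 0.4 mm. Next the brass level, 6 mm higher.

Emit:
jog_arm(
  moves=[
    [0.4, 0, -0.12, 0, 0, 0, 0],
    [0.2, 0, -0.69, 0, 0, 0, 0],
    [0.0, 0, -0.63, 0, 0, 0, 0],
    [-0.15, 0, -0.58, 0, 0, 0, 0],
    [-0.25, 0, -0.55, 0, 0, 0, 0],
    [-0.25, 0, -0.55, 0, 0, 0, 0],
  ],
)

```text
clock: 17.55
position: [0.4823, 0.0214, 0.1048]
ee_rot: [0.119, 0.981, -0.018, 0.155]
contact_force: [-6.4, 2.2, 2.8]
grip_width: -0.0
finger_force: 3.2
```

Same stop (x 0.482, 6.4 N). Copper level next.

Emit:
jog_arm(
  moves=[
    [0.4, 0, -0.12, 0, 0, 0, 0],
    [0.2, 0, -0.69, 0, 0, 0, 0],
    [0.0, 0, -0.63, 0, 0, 0, 0],
    [-0.1, 0, -0.6, 0, 0, 0, 0],
    [-0.18, 0, -0.57, 0, 0, 0, 0],
    [-0.18, 0, -0.57, 0, 0, 0, 0],
  ],
)

```text
clock: 18.05
position: [0.4825, 0.0214, 0.111]
ee_rot: [0.119, 0.981, -0.018, 0.155]
contact_force: [-5.5, 2.1, 2.9]
grip_width: -0.0002
finger_force: 3.3
```

Emit:
jog_arm(
  moves=[
    [0.4, 0, -0.12, 0, 0, 0, 0],
    [0.2, 0, -0.67, 0, 0, 0, 0],
    [0.0, 0, -0.61, 0, 0, 0, 0],
    [-0.1, 0, -0.58, 0, 0, 0, 0],
    [-0.18, 0, -0.55, 0, 0, 0, 0],
    [-0.18, 0, -0.55, 0, 0, 0, 0],
  ],
)

```text
clock: 18.55
position: [0.4854, 0.0209, 0.1186]
ee_rot: [0.119, 0.98, -0.018, 0.158]
contact_force: [-3.7, 0.9, 8.4]
grip_width: 0.0001
finger_force: 4.1
```

The tip rode up onto the alu's edge. Back off and retry about 3 mm lower.

Emit:
jog_arm(
  moves=[
    [-0.1, 0, -0.35, 0, 0, 0, 0],
    [0.3, 0, -0.5, 0, 0, 0, 0],
    [1.0, 0, -0.4, 0, 0, 0, 0],
    [1.3, 0, -0.1, 0, 0, 0, 0],
    [1.3, 0, -0.1, 0, 0, 0, 0],
  ],
)

```text
clock: 18.97
position: [0.4696, 0.0243, 0.1128]
ee_rot: [0.119, 0.981, -0.018, 0.155]
contact_force: [-0.8, -0.2, -0.6]
grip_width: 0.0002
finger_force: 0.0
```

```bash
python3 - <<'E'
from h import *
o=manip.get_obs();R0=R.from_quat(o["ee_rot"]);print(o["position"],o["contact_force"].round(1))
for p in ((.475,.0225,.1150),(.4825,.0212,.1150)): print((R0.inv().apply(np.array(p)-o["position"])*100).round(2))
im=manip.snapshot("wrist")[:,:,::-1];c=manip.get_calibration("wrist")
h=cv2.cvtColor(im,cv2.COLOR_BGR2HSV)
S=SO+.003*SX
q=lambda z:proj(c,[S-.025*SX+y*SYV+[0,0,z] for y in(-.04,-.025,.025,.04)]).round(1)
for z in(.028,.034,.04,.046,.052): print(z,q(z).tolist())
for k in q(.046)[:,0].astype(int):
    col=cv2.GaussianBlur(h,(3,3),0)[240:340,k].astype(int); print(k,[(240+i,*col[i]) for i in range(0,100,4)])
E
```

```text
[0.46962564 0.02431789 0.11280809] [-0.8 -0.2 -0.6]
[-0.61 -0.05 -0.03]
[-1.33  0.01  0.2 ]
0.028 [[202.9, 282.0], [232.8, 282.2], [332.9, 282.2], [362.7, 282.0]]
0.034 [[201.0, 290.8], [231.6, 291.1], [334.5, 291.1], [365.0, 290.8]]
0.04 [[198.9, 300.2], [230.4, 300.5], [336.1, 300.5], [367.4, 300.1]]
0.046 [[196.8, 310.1], [229.2, 310.4], [337.8, 310.3], [370.0, 310.0]]
0.052 [[194.6, 320.5], [227.9, 320.9], [339.6, 320.8], [372.6, 320.3]]
196 [(240, np.int64(47), np.int64(7), np.int64(234)), (244, np.int64(46), np.int64(7), np.int64(233)), (248, np.int64(45), np.int64(7), np.int64(234)), (252, np.int64(44), np.int64(7), np.int64(234)), (256, np.int64(44), np.int64(8), np.int64(234)), (260, np.int64(49), np.int64(12), np.int64(158)), (264, np.int64(46), np.int64(12), np.int64(146)), (268, np.int64(45), np.int64(12), np.int64(147)), (272, np.int64(46), np.int64(12), np.int64(145)), (276, np.int64(47), np.int64(12), np.int64(143)), (280, np.int64(64), np.int64(10), np.int64(79)), (284, np.int64(95), np.int64(17), np.int64(45)), (288, np.int64(99), np.int64(18), np.int64(56)), (292, n
[... 3639 characters left out ...]
 (284, np.int64(65), np.int64(10), np.int64(81)), (288, np.int64(65), np.int64(12), np.int64(100)), (292, np.int64(55), np.int64(13), np.int64(124)), (296, np.int64(52), np.int64(12), np.int64(145)), (300, np.int64(25), np.int64(100), np.int64(119)), (304, np.int64(105), np.int64(50), np.int64(30)), (308, np.int64(108), np.int64(32), np.int64(30)), (312, np.int64(107), np.int64(30), np.int64(34)), (316, np.int64(107), np.int64(27), np.int64(38)), (320, np.int64(108), np.int64(35), np.int64(29)), (324, np.int64(103), np.int64(28), np.int64(29)), (328, np.int64(106), np.int64(32), np.int64(30)), (332, np.int64(110), np.int64(31), np.int64(33)), (336, np.int64(107), np.int64(29), np.int64(34))]
```

Emit:
jog_arm(
  moves=[
    [-0.3, 0, -0.14, 0, 0, 0, 0],
    [-0.6, 0, -0.03, 0, 0, 0, 0],
    [-0.9, 0, 0.06, 0, 0, 0, 0],
    [-1.1, 0, 0.13, 0, 0, 0, 0],
    [-1.3, 0, 0.19, 0, 0, 0, 0],
    [-1.4, 0, 0.22, 0, 0, 0, 0],
    [-1.4, 0, 0.22, 0, 0, 0, 0],
  ],
)

```text
clock: 19.6
position: [0.4839, 0.0212, 0.1165]
ee_rot: [0.119, 0.981, -0.018, 0.155]
contact_force: [-10.0, 2.8, 14.0]
grip_width: 0.0001
finger_force: 7.8
```

Emit:
jog_arm(
  moves=[
    [0.1, 0, -0.3, 0, 0, 0, 0],
    [0.7, 0, -0.4, 0, 0, 0, 0],
    [1.0, 0, 0.1, 0, 0, 0, 0],
    [0.8, 0, 0.2, 0, 0, 0, 0],
    [0.5, 0, 0.3, 0, 0, 0, 0],
    [0.2, 0, 0.38, 0, 0, 0, 0],
    [0.1, 0, 0.41, 0, 0, 0, 0],
    [0.1, 0, 0.41, 0, 0, 0, 0],
  ],
)

```text
clock: 20.27
position: [0.4827, 0.0211, 0.1104]
ee_rot: [0.119, 0.981, -0.018, 0.153]
contact_force: [-7.3, 2.3, 3.5]
grip_width: -0.0004
finger_force: 3.8
```

Emit:
jog_arm(
  moves=[
    [0.3, 0, -0.09, 0, 0, 0, 0],
    [0.22, 0, -0.34, 0, 0, 0, 0],
    [0.05, 0, -0.29, 0, 0, 0, 0],
    [-0.08, 0, -0.25, 0, 0, 0, 0],
    [-0.08, 0, -0.25, 0, 0, 0, 0],
  ],
)

```text
clock: 20.68
position: [0.4828, 0.0212, 0.1135]
ee_rot: [0.119, 0.981, -0.018, 0.154]
contact_force: [-7.7, 2.1, 3.7]
grip_width: 0.0002
finger_force: 4.4
```

```bash
cat >> h.py <<'E'
SO=SO+.003*SX
E
python3 - <<'E'
from h import *
cv2.imwrite("pics/top9.png",manip.snapshot("top")[:,:,::-1])
b=manip.snapshot("scene")[:,:,::-1]
c=manip.get_calibration("scene")
q=proj(c,[st(x,y,.052) for x,y in((-.025,-.045),(.025,-.045),(.025,.045),(-.025,.045))]);print(q.round(1).tolist())
p=q.mean(0).astype(int);print(p)
b=cv2.resize(b[p[1]-30:p[1]+30,p[0]-40:p[0]+40],(800,600),interpolation=cv2.INTER_CUBIC);cv2.imwrite("pics/s9.png",b)
E
```

```text
[[295.0, 220.3], [278.0, 225.9], [296.3, 245.9], [313.9, 239.6]]
[295 232]
```

x done: same stop at every level (x ≈ 0.482–0.483). Next the y taps, from the -y side.

```bash
python3 - <<'E'
from h import *
o=manip.get_obs();R0=R.from_quat(o["ee_rot"])
for d in((-.05,-.02,.03),(-.09,-.08,.08)): print((R0.inv().apply(st(*d)-SO)*100).round(2))
push("via",-.04,-.14,.10,"y")
push("stand",0,-.075,.0315,"y")
E
```

```text
[ 3.85 -1.99 -4.39]
[  6.13  -7.98 -10.38]
via tcp [ 0.46  -0.147  0.166] shift [ -3.31 -16.9   -4.48] turn [-27.6  -0.1 -85.6]
stand tcp [ 0.514 -0.094  0.098] shift [ -5.03 -10.41   3.28] turn [-27.6  -0.1 -85.6]
```

Emit:
jog_arm(
  moves=[
    [1.9, -0.2, -1, 0, 0, 0, 0],
    [3.9, -2, -4.4, 0, 0, 0, 0],
    [6.1, -5, -8, -3, 0, -7, 0],
    [6.1, -8, -10, -6, 0, -14, 0],
    [3, -12, -8, -9, 0, -21, 0],
    [-1, -15, -6, -27.6, -0.1, -85.6, 0],
    [-3.3, -16.9, -4.5, -27.6, -0.1, -85.6, 0],
    [-3.3, -16.9, -4.5, -27.6, -0.1, -85.6, 0],
    [-3.3, -16.9, -4.5, -27.6, -0.1, -85.6, 0],
    [-3.3, -16.9, -4.5, -27.6, -0.1, -85.6, 0],
    [-3.3, -16.9, -4.5, -27.6, -0.1, -85.6, 0],
    [-3.3, -16.9, -4.5, -27.6, -0.1, -85.6, 0],
    [-3.3, -16.9, -4.5, -27.6, -0.1, -85.6, 0],
    [-3.3, -16.9, -4.5, -27.6, -0.1, -85.6, 0],
    [-3.3, -16.9, -4.5, -27.6, -0.1, -85.6, 0],
    [-3.3, -16.9, -4.5, -27.6, -0.1, -85.6, 0],
  ],
)

```text
clock: 22.12
position: [0.4635, -0.1491, 0.1682]
ee_rot: [-0.611, 0.776, 0.093, 0.125]
contact_force: [-0.1, -0.1, -0.2]
grip_width: 0.0002
finger_force: 0.0
```

```bash
python3 - <<'E'
from h import *
print(np.degrees(manip.get_obs()["joint_pos"]).round())
push("high",0,-.085,.06,"y")
for y in(-.085,-.065,-.055,-.048): push("s",0,y,.0325,"y")
im=manip.snapshot("wrist")[:,:,::-1];cv2.imwrite("pics/w10.png",im)
c=manip.get_calibration("wrist")
h=cv2.cvtColor(im,cv2.COLOR_BGR2HSV)
for z in(.028,.034,.04,.046,.052): print(z,proj(c,[st(x,-.045,z) for x in(-.02,0,.02)]).round(1).tolist())
for k in proj(c,[st(x,-.045,.04) for x in(-.02,0,.02)])[:,0].astype(int):
    out=[]
    for r in range(60,400,2):
        v=h[r,k].astype(int)
        if not out or abs(v[1]-out[-1][2])>30 or abs(v[2]-out[-1][3])>14: out.append((r,*v.tolist()))
    print(k,out[:28])
E
```

```text
[ -34.   20.  -21.   55.   17. -111.]
high tcp [ 0.512 -0.103  0.126] shift [-3.99 -3.57  5.76] turn [-0.4 -0.   0.4]
s tcp [ 0.512 -0.103  0.099] shift [-3.14 -3.55  8.37] turn [-0.4 -0.   0.4]
s tcp [ 0.517 -0.084  0.099] shift [-5.04 -3.56  8.99] turn [-0.4 -0.   0.4]
s tcp [ 0.519 -0.074  0.099] shift [-5.99 -3.57  9.3 ] turn [-0.4 -0.   0.4]
s tcp [ 0.521 -0.068  0.099] shift [-6.66 -3.57  9.51] turn [-0.4 -0.   0.4]
0.028 [[256.3, 307.8], [229.8, 307.4], [203.4, 306.9]]
0.034 [[255.9, 314.1], [228.9, 313.7], [202.1, 313.2]]
0.04 [[255.5, 320.6], [228.0, 320.2], [200.8, 319.6]]
0.046 [[255.0, 327.3], [227.1, 326.9], [199.4, 326.3]]
0.052 [[254.6, 334.3], [226.2, 333.8], [197.9, 333.2]]
255 [(60, 105, 36, 28), (128, 0, 0, 28), (134, 102, 41, 31), (156, 90, 9, 28), (160, 108, 44, 29), (162, 90, 9, 28), (170, 102, 40, 32), (208, 90, 9, 29), (228, 102, 43, 30), (242, 0, 0, 51), (244, 50, 12, 125), (254, 47, 13, 142), (256, 49, 11, 181), (258, 45, 7, 227), (264, 40, 11, 67), (266, 110, 26, 29), (292, 110, 13, 57), (294, 105, 17, 30), (296, 95, 48, 32), (310, 90, 16, 32)]
228 [(60, 108, 47, 27), (158, 0, 0, 27), (174, 113, 35, 29), (242, 48, 12, 107), (244, 48, 10, 125), (252, 47, 13, 141), (256, 48, 13, 201), (258, 47, 8, 231), (292, 45, 14, 181), (294, 49, 14, 151), (298, 48, 11, 117), (300, 105, 11, 47), (304, 90, 12, 62), (306, 105, 13, 39), (316, 105, 49, 31), (340, 75, 18, 29), (350, 113, 22, 47), (358, 100, 25, 31)]
200 [(60, 113, 35, 29), (242, 42, 10, 125), (252, 45, 14, 143), (254, 47, 14, 169), (256, 42, 12, 215), (258, 47, 8, 230), (298, 55, 11, 140), (300, 54, 13, 102), (302, 70, 10, 78), (304, 113, 31, 33)]
```

Emit:
jog_arm(
  moves=[
    [-2, -1.8, 3, -0.4, 0, 0.4, 0],
    [-4, -3.6, 5.8, -0.4, 0, 0.4, 0],
    [-3.6, -3.6, 7, -0.4, 0, 0.4, 0],
    [-3.1, -3.6, 8.3, -0.4, 0, 0.4, 0],
    [-3.1, -3.6, 8.3, -0.4, 0, 0.4, 0],
    [-3.6, -3.6, 8.5, -0.4, 0, 0.4, 0],
    [-4.1, -3.6, 8.65, -0.4, 0, 0.4, 0],
    [-4.6, -3.6, 8.8, -0.4, 0, 0.4, 0],
    [-4.6, -3.6, 8.8, -0.4, 0, 0.4, 0],
  ],
)

```text
clock: 22.92
position: [0.5151, -0.087, 0.0996]
ee_rot: [-0.607, 0.779, 0.097, 0.123]
contact_force: [-0.3, -0.2, -0.2]
grip_width: 0.0001
finger_force: 0.0
```

```bash
python3 - <<'E'
from h import *
print(manip.get_obs()["contact_force"].round(1))
for y in(-.065,-.055,-.048): push("s",0,y,.0325,"y")
E
```

```text
[-0.3 -0.2 -0.2]
s tcp [ 0.517 -0.084  0.099] shift [-0.27 -0.07  0.2 ] turn [-0.   0.  -0.2]
s tcp [ 0.519 -0.074  0.099] shift [-1.22 -0.07  0.51] turn [-0.   0.  -0.2]
s tcp [ 0.521 -0.068  0.099] shift [-1.89 -0.07  0.73] turn [-0.   0.  -0.2]
```

Emit:
jog_arm(
  moves=[
    [-0.3, -0.1, 0.2, 0, 0, 0, 0],
    [-0.6, -0.1, 0.3, 0, 0, 0, 0],
    [-0.9, -0.1, 0.4, 0, 0, 0, 0],
    [-1.2, -0.1, 0.5, 0, 0, 0, 0],
    [-1.45, -0.1, 0.58, 0, 0, 0, 0],
    [-1.7, -0.1, 0.66, 0, 0, 0, 0],
    [-1.9, -0.1, 0.73, 0, 0, 0, 0],
    [-2.0, -0.1, 0.76, 0, 0, 0, 0],
    [-2.0, -0.1, 0.76, 0, 0, 0, 0],
  ],
)

```text
clock: 23.67
position: [0.5207, -0.0672, 0.0975]
ee_rot: [-0.607, 0.779, 0.097, 0.123]
contact_force: [-0.5, -1.5, 0.3]
grip_width: -0.0002
finger_force: 1.0
```

Emit:
jog_arm(
  moves=[
    [-0.1, 0, 0.03, 0, 0, 0, 0],
    [-0.2, 0, 0.05, 0, 0, 0, 0],
    [-0.3, 0, 0.07, 0, 0, 0, 0],
    [-0.3, 0, 0.07, 0, 0, 0, 0],
  ],
)

```text
clock: 24.0
position: [0.5212, -0.0641, 0.0977]
ee_rot: [-0.607, 0.779, 0.097, 0.123]
contact_force: [-1.6, -3.6, -0.5]
grip_width: 0.0
finger_force: 1.4
```

Emit:
jog_arm(
  moves=[
    [-0.1, 0, 0.02, 0, 0, 0, 0],
    [-0.2, 0, 0.05, 0, 0, 0, 0],
    [-0.3, 0, 0.07, 0, 0, 0, 0],
    [-0.3, 0, 0.07, 0, 0, 0, 0],
  ],
)

```text
clock: 24.33
position: [0.5219, -0.0618, 0.0979]
ee_rot: [-0.607, 0.78, 0.097, 0.122]
contact_force: [-3.0, -6.1, -0.4]
grip_width: -0.0
finger_force: 3.0
```

Emit:
jog_arm(
  moves=[
    [-0.1, 0, 0.02, 0, 0, 0, 0],
    [-0.2, 0, 0.05, 0, 0, 0, 0],
    [-0.2, 0, 0.05, 0, 0, 0, 0],
  ],
)

```text
clock: 24.58
position: [0.5223, -0.0613, 0.098]
ee_rot: [-0.607, 0.78, 0.095, 0.12]
contact_force: [-3.1, -11.5, 0.5]
grip_width: 0.0002
finger_force: 5.7
```

```bash
python3 - <<'E'
from h import *
o=manip.get_obs();print(o["contact_force"].round(1)); push("s",0,-.045,.0325,"y")
im=manip.snapshot("wrist")[:,:,::-1];cv2.imwrite("pics/w11.png",im)
c=manip.get_calibration("wrist");h=cv2.cvtColor(im,cv2.COLOR_BGR2HSV)
print("pins pred",proj(c,[st(.029,-.03,.058),st(.029,.03,.058),st(0,.049,.058)]).round(1).tolist())
m=cv2.inRange(h,(4,150,60),(16,255,255));n,l,s,ce=cv2.connectedComponentsWithStats(m)
print([s[i].tolist() for i in range(1,n) if s[i,4]>25])
for z in(.028,.034,.04,.046,.052): print(z,proj(c,[st(x,-.045,z) for x in(-.02,0,.02)]).round(1).tolist())
for k in proj(c,[st(x,-.045,.04) for x in(-.02,.0,.02)])[:,0].astype(int):
    out=[]
    for r in range(200,400,1):
        v=h[r,k].astype(int)
        if not out or abs(v[1]-out[-1][2])>30 or abs(v[2]-out[-1][3])>14: out.append((r,*v.tolist()))
    print(k,out[:22])
E
```

```text
[ -3.1 -11.5   0.5]
s tcp [ 0.521 -0.065  0.099] shift [ 0.31  0.01 -0.16] turn [ 0.  -0.4 -0.4]
pins pred [[205.6, 362.5], [220.5, 429.8], [278.0, 445.7]]
[[211, 290, 18, 23, 273]]
0.028 [[322.6, 282.1], [277.2, 282.5], [231.8, 282.7]]
0.034 [[324.1, 292.2], [277.3, 292.6], [230.5, 292.8]]
0.04 [[325.6, 302.9], [277.4, 303.3], [229.1, 303.5]]
0.046 [[327.3, 314.2], [277.5, 314.7], [227.7, 314.8]]
0.052 [[329.0, 326.3], [277.6, 326.9], [226.1, 327.0]]
325 [(200, 45, 14, 148), (277, 50, 13, 117), (278, 80, 13, 60), (287, 105, 23, 45), (296, 80, 13, 61), (297, 21, 98, 78), (298, 20, 137, 93), (308, 8, 100, 56), (309, 108, 43, 30), (314, 60, 9, 29), (326, 102, 43, 30), (328, 90, 9, 29), (346, 105, 55, 28), (348, 100, 23, 33), (368, 103, 62, 29), (371, 130, 28, 27)]
277 [(200, 45, 7, 233), (205, 49, 12, 173), (206, 41, 14, 144), (252, 54, 16, 78), (253, 120, 9, 27), (256, 128, 41, 25), (257, 0, 0, 25), (259, 135, 38, 27), (294, 105, 12, 42), (350, 120, 9, 116), (351, 120, 3, 241), (377, 114, 7, 174), (378, 98, 17, 61), (379, 110, 36, 21)]
229 [(200, 47, 8, 228), (232, 45, 13, 162), (233, 47, 13, 142), (276, 47, 14, 159), (277, 45, 9, 235), (287, 50, 12, 186), (288, 55, 10, 153), (290, 66, 13, 101), (291, 75, 8, 65), (292, 0, 11, 46), (295, 100, 26, 88), (297, 20, 101, 98), (298, 20, 135, 113), (302, 19, 127, 90), (303, 20, 101, 63), (304, 20, 55, 42), (305, 90, 18, 29), (306, 105, 57, 27), (310, 110, 26, 29), (385, 103, 62, 29), (386, 130, 27, 28)]
```

Hard stop at TCP y = -0.0613 (11.5 N); steel and brass ends are level (boundary at row 297 on both sides). Go up a level.

Emit:
jog_arm(
  moves=[
    [0.5, 0, -0.12, 0, 0, 0, 0],
    [0.3, 0, -0.64, 0, 0, 0, 0],
    [0.1, 0, -0.6, 0, 0, 0, 0],
    [-0.07, 0, -0.55, 0, 0, 0, 0],
    [-0.15, 0, -0.53, 0, 0, 0, 0],
    [-0.15, 0, -0.53, 0, 0, 0, 0],
  ],
)

```text
clock: 25.13
position: [0.5223, -0.0613, 0.1041]
ee_rot: [-0.607, 0.78, 0.095, 0.12]
contact_force: [-4.6, -10.8, 5.8]
grip_width: 0.0005
finger_force: 6.2
```

Emit:
jog_arm(
  moves=[
    [0.5, 0, -0.12, 0, 0, 0, 0],
    [0.3, 0, -0.58, 0, 0, 0, 0],
    [0.1, 0, -0.52, 0, 0, 0, 0],
    [-0.05, 0, -0.47, 0, 0, 0, 0],
    [-0.12, 0, -0.45, 0, 0, 0, 0],
    [-0.12, 0, -0.45, 0, 0, 0, 0],
  ],
)

```text
clock: 25.63
position: [0.5226, -0.0615, 0.1086]
ee_rot: [-0.607, 0.78, 0.095, 0.12]
contact_force: [-3.5, -11.0, 2.7]
grip_width: -0.0001
finger_force: 5.4
```

Emit:
jog_arm(
  moves=[
    [0.5, 0, -0.12, 0, 0, 0, 0],
    [0.3, 0, -0.63, 0, 0, 0, 0],
    [0.15, 0, -0.58, 0, 0, 0, 0],
    [0.0, 0, -0.53, 0, 0, 0, 0],
    [-0.1, 0, -0.49, 0, 0, 0, 0],
    [-0.1, 0, -0.49, 0, 0, 0, 0],
  ],
)

```text
clock: 26.13
position: [0.5227, -0.0615, 0.1136]
ee_rot: [-0.607, 0.78, 0.095, 0.121]
contact_force: [-3.0, -8.1, 2.2]
grip_width: -0.0003
finger_force: 4.3
```

Emit:
jog_arm(
  moves=[
    [1.0, 0, -0.3, 0, 0, 0, 0],
    [1.5, 0, -2, 0, 0, 0, 0],
    [1.5, 0, -6, 0, 0, 0, 4],
    [1.5, 0, -10, 0, 0, 0, 8.5],
    [1.5, 0, -10, 0, 0, 0, 8.5],
    [1.5, 0, -10, 0, 0, 0, 8.5],
  ],
)

```text
clock: 26.63
position: [0.5132, -0.1052, 0.2061]
ee_rot: [-0.607, 0.779, 0.095, 0.124]
contact_force: [0.4, -0.3, -0.2]
grip_width: 0.0482
finger_force: 0.0
```

```bash
cat >> h.py <<'E'
SO=SO+.003*SYV
E
python3 - <<'E'
from h import *
im=manip.snapshot("wrist")[:,:,::-1].copy();cv2.imwrite("pics/w12.png",im)
c=manip.get_calibration("wrist")
for z in(.028,.052): print(z,proj(c,[st(x,y,z) for x,y in((-.025,-.045),(.025,-.045),(.025,.045),(-.025,.045))]).round(1).tolist())
p=proj(c,[st(.029,-.03,.058),st(.029,.03,.058),st(0,.049,.058)]).round(1);print(p.tolist())
q=proj(c,[st(0,0,.05)])[0].astype(int);x0,y0=q[0]-80,q[1]-75;print(x0,y0)
cv2.imwrite("pics/v12.png",cv2.resize(im[y0:y0+120,x0:x0+160],(800,600),interpolation=cv2.INTER_CUBIC))
E
```

```text
0.028 [[310.5, 223.1], [243.8, 223.4], [249.3, 304.4], [305.4, 304.1]]
0.052 [[313.3, 243.7], [241.4, 244.0], [247.8, 326.3], [307.2, 326.0]]
[[236.4, 265.8], [241.4, 320.6], [277.6, 335.1]]
197 212
```

View pics/v12.png

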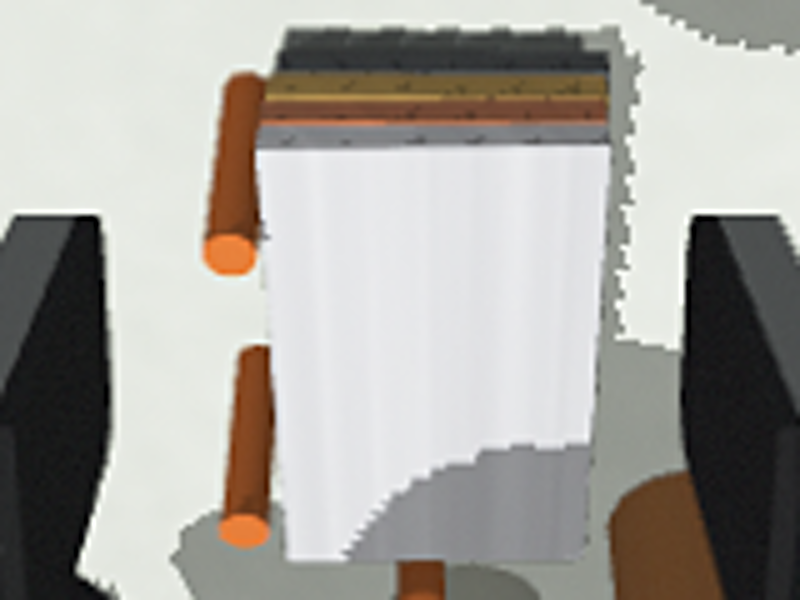

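The last view shows the four plates' ends in line (rows 72–148 in the zoom) and the pins touching on the left, (230,255) and (245,530). The alu may stand ~1–2 mm off the inner left pin, so I give one more x tap at the upper levels.

```bash
python3 - <<'E'
from h import *
push("via",-.10,-.06,.12)
push("stand",-.05,.005,.043)
E
```

```text
via tcp [ 0.397 -0.012  0.186] shift [-5.24 13.38  3.65] turn [27.8 -0.  85.3]
stand tcp [0.461 0.039 0.109] shift [-9.06  8.4  12.99] turn [27.8 -0.  85.3]
```

Emit:
jog_arm(
  moves=[
    [-1, 4, 0, 3, 0, 7, 6],
    [-2, 8, 1, 6, 0, 14, 2],
    [-4, 12, 2.5, 27.8, 0, 85.3, 0],
    [-5.2, 13.4, 3.7, 27.8, 0, 85.3, 0],
    [-5.2, 13.4, 3.7, 27.8, 0, 85.3, 0],
    [-5.2, 13.4, 3.7, 27.8, 0, 85.3, 0],
    [-5.2, 13.4, 3.7, 27.8, 0, 85.3, 0],
    [-5.2, 13.4, 3.7, 27.8, 0, 85.3, 0],
    [-5.2, 13.4, 3.7, 27.8, 0, 85.3, 0],
    [-5.2, 13.4, 3.7, 27.8, 0, 85.3, 0],
    [-5.2, 13.4, 3.7, 27.8, 0, 85.3, 0],
    [-5.2, 13.4, 3.7, 27.8, 0, 85.3, 0],
    [-5.2, 13.4, 3.7, 27.8, 0, 85.3, 0],
    [-5.2, 13.4, 3.7, 27.8, 0, 85.3, 0],
    [-5.2, 13.4, 3.7, 27.8, 0, 85.3, 0],
  ],
)

```text
clock: 27.93
position: [0.3953, -0.0113, 0.1836]
ee_rot: [0.118, 0.981, -0.019, 0.153]
contact_force: [-0.4, -0.4, 0.1]
grip_width: -0.0001
finger_force: 0.0
```

```bash
python3 - <<'E'
from h import *
for x in(-.05,-.035,-.0265): push("stand",x,.005,.042)
E
```

```text
stand tcp [0.461 0.039 0.108] shift [-2.7   6.44  8.79] turn [ 0.  -0.3  0.2]
stand tcp [0.476 0.035 0.108] shift [-4.13  6.43  9.25] turn [ 0.  -0.3  0.2]
stand tcp [0.484 0.033 0.108] shift [-4.94  6.43  9.51] turn [ 0.  -0.3  0.2]
```

Emit:
jog_arm(
  moves=[
    [-1.3, 3.2, 4.4, 0, -0.3, 0.2, 0],
    [-2.7, 6.4, 8, 0, -0.3, 0.2, 0],
    [-2.7, 6.4, 8.7, 0, -0.3, 0.2, 0],
    [-3.3, 6.4, 9.0, 0, -0.3, 0.2, 0],
    [-3.9, 6.4, 9.2, 0, -0.3, 0.2, 0],
    [-4.4, 6.4, 9.35, 0, -0.3, 0.2, 0],
    [-4.7, 6.4, 9.45, 0, -0.3, 0.2, 0],
    [-4.9, 6.4, 9.5, 0, -0.3, 0.2, 0],
    [-5.0, 6.4, 9.53, 0, -0.3, 0.2, 0],
    [-5.0, 6.4, 9.53, 0, -0.3, 0.2, 0],
  ],
)

```text
clock: 28.77
position: [0.4846, 0.0312, 0.1098]
ee_rot: [0.121, 0.98, -0.019, 0.156]
contact_force: [-5.3, 0.1, 3.0]
grip_width: 0.0003
finger_force: 3.1
```

Emit:
jog_arm(
  moves=[
    [-0.1, 0, 0.03, 0, 0, 0, 0],
    [-0.15, 0, 0.05, 0, 0, 0, 0],
    [-0.15, 0, 0.05, 0, 0, 0, 0],
    [0.3, 0, -0.1, 0, 0, 0, 0],
    [0.2, 0, -0.4, 0, 0, 0, 0],
    [0.0, 0, -0.34, 0, 0, 0, 0],
    [-0.15, 0, -0.3, 0, 0, 0, 0],
    [-0.25, 0, -0.27, 0, 0, 0, 0],
    [-0.25, 0, -0.27, 0, 0, 0, 0],
  ],
)

```text
clock: 29.52
position: [0.4852, 0.0314, 0.1119]
ee_rot: [0.121, 0.98, -0.019, 0.154]
contact_force: [-8.2, 2.6, 4.2]
grip_width: -0.0
finger_force: 4.2
```

Emit:
jog_arm(
  moves=[
    [0.3, 0, -0.1, 0, 0, 0, 0],
    [0.25, 0, -0.26, 0, 0, 0, 0],
    [0.1, 0, -0.21, 0, 0, 0, 0],
    [-0.06, 0, -0.15, 0, 0, 0, 0],
    [-0.06, 0, -0.15, 0, 0, 0, 0],
  ],
)

```text
clock: 29.93
position: [0.4853, 0.0315, 0.1133]
ee_rot: [0.121, 0.98, -0.019, 0.154]
contact_force: [-8.8, 2.6, 3.6]
grip_width: -0.0
finger_force: 4.5
```

```bash
python3 - <<'E'
from h import *
o=manip.get_obs();R0=R.from_quat(o["ee_rot"]);print(o["position"]@SX)
for d in((-.05,-.02,.03),(-.1,-.02,.12)): print((R0.inv().apply(st(*d)-SO)*100).round(2))
print(np.degrees(o["joint_pos"]).round())
K=np.array([.471,.330,0])
row("knob hi",K+[0,0,.18],-6.0,0,.054)
row("knob hi2",K+[0,0,.18],174,0,.054)
E
```

```text
0.4635180154121128
[ 3.84 -2.01 -4.39]
[  5.84  -2.02 -14.49]
[ -2.  11. -45.  17.  -4.  12.]
knob hi tcp [0.471 0.33  0.234] shift [  4.51  28.62 -14.12] turn [ 26.7   1.8 170. ]
knob hi2 tcp [0.471 0.33  0.234] shift [  4.51  28.62 -14.12] turn [-1.2 17.8 -8. ]
```

Firmly seated again. Leave and go above the selector.

Emit:
jog_arm(
  moves=[
    [1.5, -0.3, -0.5, 0, 0, 0, 0],
    [3.8, -2, -4.4, 0, 0, 0, 0],
    [4.8, -2, -8.4, 0, 0, 0, 0],
    [5.8, -2, -12, 0, 0, 0, 0],
    [5.8, -2, -14.5, 0, 0, 0, 0],
    [5.5, 2, -14.5, 0, 5, -2, 3],
    [5.5, 6, -14.5, 0, 10, -4, 6],
    [5.2, 10, -14.5, 0, 14, -6, 6],
    [5, 14, -14.3, 0, 17.8, -8, 6],
    [4.8, 18, -14.2, -1.2, 17.8, -8, 6],
    [4.6, 22, -14.2, -1.2, 17.8, -8, 6],
    [4.5, 26, -14.1, -1.2, 17.8, -8, 6],
    [4.5, 28.6, -14.1, -1.2, 17.8, -8, 6],
    [4.5, 28.6, -14.1, -1.2, 17.8, -8, 6],
    [4.5, 28.6, -14.1, -1.2, 17.8, -8, 6],
    [4.5, 28.6, -14.1, -1.2, 17.8, -8, 6],
  ],
)

```text
clock: 31.27
position: [0.4738, 0.3293, 0.2349]
ee_rot: [0.052, 0.999, -0.001, 0.004]
contact_force: [-0.9, 0.6, -0.0]
grip_width: 0.0601
finger_force: 0.0
```

```bash
python3 - <<'E'
from h import *
im=manip.snapshot("wrist")[:,:,::-1].copy();cv2.imwrite("pics/w13.png",im)
c=manip.get_calibration("wrist");h=cv2.cvtColor(im,cv2.COLOR_BGR2HSV)
K=np.array([.471,.330,0])
print("pred axis",proj(c,[K+[0,0,.05],K+[0,0,.08]]).round().tolist())
for n,lo,hi in(("green",(45,100,60),(85,255,255)),("red",(0,140,90),(6,255,255)),("white",(0,0,215),(180,45,255))):
    m=cv2.inRange(h,lo,hi);N,l,s,ce=cv2.connectedComponentsWithStats(m)
    for i in range(1,N):
        if 8<s[i,4]<900: print(n,s[i].tolist(),ce[i].round(1),cast(c,[ce[i]],.05).round(4)[0,:2],cast(c,[ce[i]],.08).round(4)[0,:2])
m=cv2.inRange(h,(0,0,70),(180,60,255))
k=max(cv2.findContours(m,cv2.RETR_EXTERNAL,cv2.CHAIN_APPROX_NONE)[0],key=cv2.contourArea)
b=cast(c,cv2.boxPoints(cv2.minAreaRect(k)),.05);print("box",b.round(3).tolist(),b.mean(0).round(4))
E
```

```text
pred axis [[277.0, 196.0], [277.0, 208.0]]
green [248, 227, 13, 12, 122] [253.7 232.6] [0.4966 0.3099] [0.4858 0.313 ]
red [237, 199, 6, 9, 11] [240.6 202.3] [0.4726 0.3034] [0.4646 0.3073]
white [284, 177, 3, 3, 9] [285. 178.] [0.4582 0.3369] [0.4519 0.3368]
white [303, 179, 13, 42, 349] [308.7 199.2] [0.4754 0.3522] [0.4671 0.3504]
white [257, 181, 19, 45, 609] [266.9 202.2] [0.4745 0.3222] [0.4663 0.3239]
white [259, 373, 19, 5, 70] [269.4 374.6] [0.6264 0.3071] [0.6003 0.3106]
white [203, 377, 5, 5, 22] [205.1 378.9] [0.626  0.2513] [0.6    0.2613]
box [[0.523, 0.275, 0.05], [0.405, 0.294, 0.05], [0.416, 0.392, 0.05], [0.536, 0.385, 0.05]] [0.4701 0.3364 0.05  ]
```

The green dot at (254,233) and the gap of the grip bar at cols 276–303 put the knob axis at ≈(0.4715, 0.3365).

```bash
python3 - <<'E'
from h import *
row("g",np.array([.4715,.3365,.060]),174,0,.073)
E
```

```text
g tcp [0.472 0.336 0.133] shift [ 0.35  0.76 10.19] turn [-0.1  0.4 -0.1]
```

Emit:
jog_arm(
  moves=[
    [0.2, 0.5, 2, 0, 0.4, 0, 4],
    [0.35, 0.75, 5, 0, 0.4, 0, 3.4],
    [0.35, 0.75, 7.5, 0, 0.4, 0, 3.4],
    [0.35, 0.75, 9.2, 0, 0.4, 0, 3.4],
    [0.35, 0.75, 10.2, 0, 0.4, 0, 3.4],
    [0.35, 0.75, 10.2, 0, 0.4, 0, 3.4],
  ],
)

```text
clock: 31.82
position: [0.4708, 0.3356, 0.1321]
ee_rot: [0.053, 0.999, -0.001, -0.001]
contact_force: [0.7, 0.6, 0.3]
grip_width: 0.0339
finger_force: 0.0
```

No contact; close on the bar.

Emit:
jog_arm(
  moves=[
    [0, 0, 0, 0, 0, 0, 2.2],
    [0, 0, 0, 0, 0, 0, 1.6],
    [0, 0, 0, 0, 0, 0, 1.2],
    [0, 0, 0, 0, 0, 0, 1.2],
    [0, 0, 0, 0, 0, 0, 1.2],
  ],
)

```text
clock: 32.23
position: [0.4718, 0.3367, 0.1337]
ee_rot: [0.053, 0.999, -0.001, 0.0]
contact_force: [-0.3, -3.3, 5.1]
grip_width: 0.0129
finger_force: 47.3
```

Emit:
jog_arm(
  moves=[
    [0, -0.1, -0.1, 0, 0, 6, 1.2],
    [0, -0.1, -0.1, 0, 0, 12, 1.2],
    [0, -0.1, -0.1, 0, 0, 18, 1.2],
    [0, -0.1, -0.1, 0, 0, 24, 1.2],
    [0, -0.1, -0.1, 0, 0, 30, 1.2],
    [0, -0.1, -0.1, 0, 0, 35, 1.2],
    [0, -0.1, -0.1, 0, 0, 40, 1.2],
    [0, -0.1, -0.1, 0, 0, 40, 1.2],
    [0, -0.1, -0.1, 0, 0, 40, 1.2],
  ],
)

```text
clock: 32.98
position: [0.4716, 0.3361, 0.1337]
ee_rot: [0.39, 0.921, -0.001, 0.0]
contact_force: [1.6, -1.5, -1.0]
grip_width: 0.0132
finger_force: 47.3
```

```bash
python3 - <<'E'
from h import *
o=manip.get_obs();print(R.from_quat(o["ee_rot"]).as_euler("zyx",degrees=True).round(1),o["torque"].round(2))
E
```

```text
[-134.1    0.   179.9] [-0.2  -0.33 -0.04]
```

Turned 40° with the detent torque near zero. Release, lift straight up and check the pointer by numbers.

Emit:
jog_arm(
  moves=[
    [0, 0, 0, 0, 0, 0, 2.4],
    [0, 0, 0, 0, 0, 0, 3.4],
    [0, 0, 0, 0, 0, 0, 3.4],
    [0, 0, -3, 0, 0, 0, 3.4],
    [0, 0, -7, 0, 0, 0, 3.4],
    [0, 0, -11, 0, 0, 0, 6],
    [0, 0, -13, 0, 0, 0, 6],
    [0, 0, -13, 0, 0, 0, 6],
  ],
)

```text
clock: 33.65
position: [0.4736, 0.338, 0.2699]
ee_rot: [0.39, 0.921, 0.004, 0.003]
contact_force: [0.3, -0.3, 0.9]
grip_width: 0.0597
finger_force: 0.0
```

```bash
python3 - <<'E'
from h import *
im=manip.snapshot("wrist")[:,:,::-1].copy();c=manip.get_calibration("wrist");h=cv2.cvtColor(im,cv2.COLOR_BGR2HSV)
A=np.array([.4715,.3365,.08]);q=proj(c,[A])[0].astype(int)
g=cv2.cvtColor(im,cv2.COLOR_BGR2GRAY)
E=cv2.Canny(g,60,150);M=np.zeros_like(E);cv2.circle(M,tuple(int(v) for v in q),48,255,-1)
L=cv2.HoughLinesP(E&M,1,np.pi/180,15,minLineLength=22,maxLineGap=4)
for l in (L[:,0] if L is not None else []):
    w=cast(c,[l[:2],l[2:]],.08);d=w[1]-w[0];print(l.tolist(),"yaw",np.degrees(np.arctan2(d[1],d[0])).round(0)%180,"len",np.linalg.norm(d).round(3))
m=cv2.inRange(h,(45,100,60),(85,255,255));ys,xs=np.where(m);print("green",cast(c,[(xs.mean(),ys.mean())],.05).round(4))
E
```

```text
[278, 227, 278, 165] yaw 134.0 len 0.046
[262, 214, 262, 171] yaw 134.0 len 0.032
[250, 170, 290, 170] yaw 44.0 len 0.028
[281, 200, 281, 154] yaw 134.0 len 0.033
[260, 178, 260, 206] yaw 133.0 len 0.021
[227, 219, 248, 242] yaw 174.0 len 0.024
green [[0.4946 0.3095 0.05  ]]
```

```bash
python3 -c "
from bench import manip
print(manip.finish_job())"
```

```text
the job is handed in; nothing more can be done
None
```

I handed the job in after about 34 s of the 70 s allowed. The aluminium plate is on the stack, all four plates are tapped against the three pins, and the selector points at the green dot. The plates were not photographed again after the last x tap, and no verdict came back at hand-in.

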